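# Make up two guests' breakfast trays

## Task

Make up the two guests' trays. Blue tray, for tea: first push the green tea tin snugly into the corner diagonally across from the cork coaster, then pack the white sugar tin tight against it along the long rim, and stand the yellow mug in the middle of the coaster; wooden tray, for coffee: push the orange-red coffee tin snugly into the same corner and stand the blue mug in the middle of the coaster. Set everything down upright without dropping it, and leave the white mug, the frog and the bowl of lemons where they are.

Things in the scene. Friction and masses are not known exactly. Their poses are not given: they have to be found in the camera images.
- tray_blue: Blue painted tray, fixed. Origin: centre of underside, on the table. Inner faces of its rims at x +-82.5 (long rims), y +-95 mm; rims 8 thick, tops at z 20, floor at z 6 mm; 13 mm grip tabs outside the short rims. Cork coaster 84 mm across, centre x -25, y -45, top z 8 mm. The corner across from it is at +x +y: a tin home there is centred at x 55.5, y 68, one packed beside it at x 55.5, y 14 mm.
- tray_wood: Dark brown wooden tray, fixed. Origin: centre of underside, on the table. Inner faces of its rims at x +-82.5 (long rims), y +-95 mm; rims 8 thick, tops at z 20, floor at z 6 mm; 13 mm grip tabs outside the short rims. Cork coaster 84 mm across, centre x -25, y -45, top z 8 mm. The corner across from it is at +x +y: a tin home there is centred at x 55.5, y 68, one packed beside it at x 55.5, y 14 mm.
- tea_tin: Tea tin: dark green with a gold lid band, a square upright tin 54 x 54 mm and 80 mm high with a lid (the lid, the top 16 mm, is 1.5 mm narrower), loose, 120 to 220 g. Origin: centre of its underside; z up, x and y square to its sides.
- sugar_tin: Sugar tin: white with a blue lid band, a square upright tin 54 x 54 mm and 66 mm high with a lid (the lid, the top 16 mm, is 1.5 mm narrower), loose, 160 to 300 g. Origin: centre of its underside; z up, x and y square to its sides.
- coffee_tin: Coffee tin: orange-red with a dark brown lid band, a square upright tin 54 x 54 mm and 80 mm high with a lid (the lid, the top 16 mm, is 1.5 mm narrower), loose, 130 to 250 g. Origin: centre of its underside; z up, x and y square to its sides.
- mug_yellow: Yellow mug, 62 mm across at the rim, 48 mm at the foot, 72 mm high, loose, 120 to 220 g. Origin: centre of its underside; z up; its handle sticks out along its own +y to 56 mm from the axis, between 18 and 62 mm above the foot, so fingers go on the +x and -x sides.
- mug_blue: Blue mug, 62 mm across at the rim, 48 mm at the foot, 72 mm high, loose, 120 to 220 g. Origin: centre of its underside; z up; its handle sticks out along its own +y to 56 mm from the axis, between 18 and 62 mm above the foot, so fingers go on the +x and -x sides.
- mug_white: White mug, 62 mm across at the rim, 48 mm at the foot, 72 mm high, loose, 120 to 220 g; not wanted, stays where it is. Origin: centre of its underside; z up; its handle sticks out along its own +y to 56 mm from the axis, between 18 and 62 mm above the foot, so fingers go on the +x and -x sides.
- frog: Green pottery frog on a black plinth 85 x 60 mm, about 65 mm high; an ornament to be left alone. Origin: centre of its underside.
- lemon_bowl: Brown earthenware bowl of lemons, 124 mm across, about 85 mm high; to be left alone. Origin: centre of its underside.
Mind the look-alikes: they are no part of the job. What is shaped like the sugar_tin but pink is not meant.

How it is judged:
By the outcome, as a careful person would: the job done as asked, in the order asked, and still so for the second after the job is handed in, with the robot touching nothing.
It also fails if it takes over 112 s, if anything falls off the work surface, if the arm or the gripper's body presses on something with over 40 N, if the wrist force passes 120 N, or if a joint passes its speed limit or range.

## Robot

A 6-joint arm with a two-finger parallel gripper is mounted at the origin on the work surface. World frame = base frame: x ahead of the robot, y to its left, z up, the work surface at z = 0. Lengths are in m, angles in rad, forces in N, time in s.
With the tool pointing down it reaches from about 0.425 to 0.95 m from the base axis. Payload 3.5 kg.
Tool frame: the origin (TCP) lies on the centre line of the jaws, within the pads' length; the fingertips stand 11 mm ahead of it and the grasp point (between the pads) lies 8 mm behind it; y points along the fingers, x is the direction in which the jaws open and shut, and the axes are right-handed (so a half turn about y gives the same grasp; the last joint's range is limited). The gripper opens to 85 mm and grips with 20 to 120 N. Pads are 22 mm wide; open, the fingers measure 114 mm over their backs; the gripper's body (76 mm by 85 mm) begins 54 mm behind the grasp point. The pads swing forward as they close: fully open they stand 13 mm farther back than shut.
Start: joints at [-1.354, 0.286, 1.577, -0, 1.279, -0.15], TCP at [0.242, -0.63, 0.242] pointing down, gripper open.
Joint ranges: [-2.77, 2.77], [-0.9, 2.22], [0.21, 2.48], [-1.53, 4.67], [0.24, 2.81], [-2.84, 2.84]. Speed limits (rad/s): [2.79, 2.79, 3.14, 3.14, 3.14, 3.14].

## Interface

Orientations are given as a unit quaternion [x, y, z, w].
In Python, from plant import get_state, read_camera, sign_off gives the robot as it stands.
- The arm moves only by the shell command python3 -m inch 'ROWS' [FORCE]. ROWS is JSON, a list of rows, each an object of numbers: "ax", "ay", "az": the turn, a rotation vector about the tool's x, y, z in rad; "x", "y", "z": the shift along the tool's x, y, z in mm; "hand": the closure, from -1 (fully open) to 1 (shut). In form: [{"ax": .., "ay": .., "az": .., "x": .., "y": .., "z": .., "hand": ..}, ...]. A call has 1 to 5 rows; each row shifts and turns the commanded pose from where the row before left it, along the tool's axes as they then stand; what a row does not reach is not made up. A row lasts 1/12 s, in which the tool goes at most 41.7 mm and 7.16 degrees, less where a joint would pass 70% of its speed; a pose out of reach is approached as far as the arm can. A call with a gripper value outside its range is refused whole. The fingers move at their own pace and stop on an object; FORCE is the grip in N (left out, the last holds). Time passes only in rows, so rows that do not move let the fingers close. It gives the time, the measured TCP pose, the force and the opening at its end, in the units of the state.
- get_state(): the state, without advancing time (a new reading comes with each control period).
- read_camera(name): name is "scene" or "top"; returns a dict with "img" (480x640x3 uint8, red, green, blue), "fov_y" (degrees; the focal length in pixels is half the picture's height over the tangent of half this angle, whatever the lens; pixels are square), "cx", "cy" (the principal point, pixels), "distortion" ([k1, k2, p1, p2, k3] as OpenCV has them; the pictures are not rectified), "T" (4x4, takes a point from camera to world coordinates). Camera axes: x right, y down, z forward; pixel columns grow to the right and rows downward; lengths in m; the calibration is good to about 2 mm. A picture is of the moment at which its call begins. There is no depth.
- sign_off(): hands the job in, once; it reports no verdict.
The state is a dict: "time": time; "qpos": joint angles; "dq": joint speeds; "joint_efforts": joint torques, N m; "eef_pos": TCP position; "tcp_rot": TCP orientation; "contact_force": force on the tool from outside, world axes, zero at the start; "wrist_torque": the same for the moment, N m; "opening": opening from 0.0 (shut) to 1.0 (fully open).
Only numpy, scipy, OpenCV 4.12 (cv2) and the standard library are available. Lean on these libraries where they do the work, as an engineer would, in place of code of your own. Each camera call takes 0.05 s, during which the arm holds its last target. There are 200 camera calls.

## Working session

There is one attempt and no reset: what is moved stays moved. The work goes in short steps, Python scripts to look and compute and a shell command to move; the robot and the scene stay as the last step left them, time stands still between calls to the robot, and variables do not carry over. Pictures are saved under pics/ and viewed, about 12 in all and at most 16, crops included, and the job is handed in when it is done.

```bash
ls; mkdir -p pics
python3 - <<'E'
from plant import *
import cv2
s=get_state();print(s)
for n in("scene","top"):
    r=read_camera(n);cv2.imwrite(f"pics/{n}0.png",r["img"][:,:,::-1]);print(n,r["fov_y"],r["cx"],r["cy"],r["distortion"],r["T"])
E
```

```text
pics
{'time': 0.0, 'qpos': array([-1.35401101e+00,  2.87184433e-01,  1.57816957e+00,  2.03262250e-05,
        1.27861346e+00, -1.49960999e-01]), 'dq': array([-0.00048395, -0.00044337, -0.00044467, -0.00245905, -0.0020649 ,
        0.00058546]), 'joint_efforts': array([-2.64784605e-03, -4.05988955e+01, -2.92624587e+01, -1.49307903e-04,
        5.97329563e-03, -2.83448998e-06]), 'eef_pos': array([ 0.2419609 , -0.62946714,  0.24093867]), 'tcp_rot': array([-0.58221056,  0.40105343, -0.39983642,  0.58336768]), 'contact_force': array([0.24703896, 0.27177767, 0.20189964]), 'wrist_torque': array([ 0.04276927,  0.04901413, -0.05860961]), 'opening': 1.003155724712045}
scene 42.457368300922106 326.63657784570194 239.45225788175847 [-0.18635722  0.          0.          0.          0.        ] [[-0.19160953  0.52121349 -0.83163831  1.48044904]
 [ 0.98116296  0.12295886 -0.14899789  0.17091901]
 [ 0.02459759 -0.84452212 -0.53495546  0.65302637]
 [ 0.          0.          0.          1.        ]]
top 56.460346073201535 320.1844283476209 238.81244770919014 [-0.05968863  0.          0.          0.          0.        ] [[-0.00179153 -0.97910957  0.20332545  0.36454448]
 [-0.99999636  0.00134416 -0.00233835 -0.01402149]
 [ 0.0020162  -0.2033289  -0.97910842  0.90604112]
 [ 0.          0.          0.          1.        ]]
```

View pics/scene0.png

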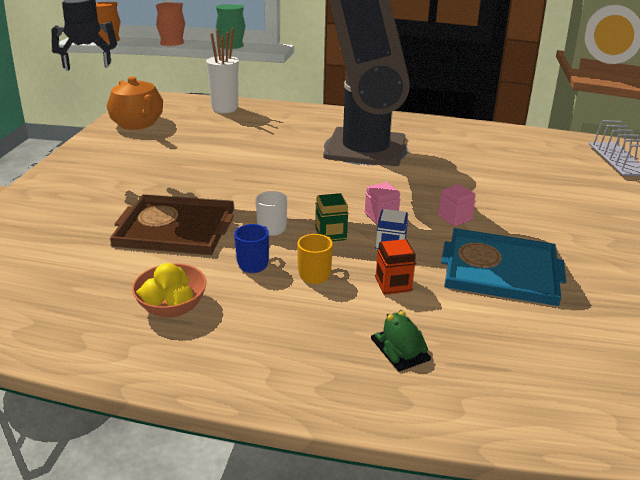

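View pics/top0.png

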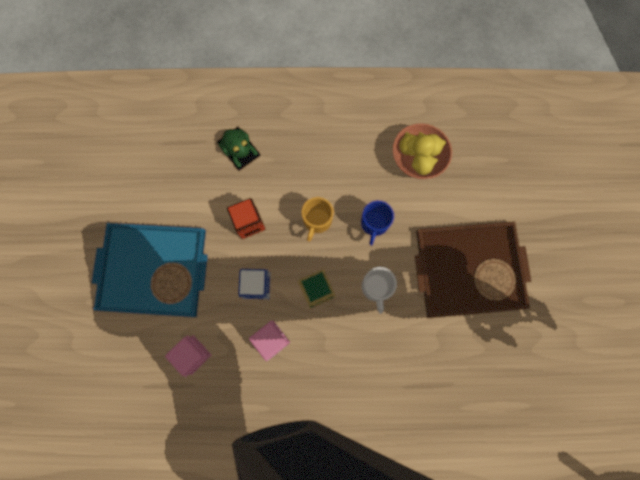

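Scene: tea tin (331,217), sugar tin (392,230; white with a blue band), coffee tin (395,267), yellow mug (315,258), blue mug (252,248), white mug (271,213). The pink look-alikes are at (382,203) and (457,205). In the top view, the trays are at (151,270) blue and (472,268) wood, with the coasters to the right of and below their centres. Next I'll fit silhouettes in both cameras.

```bash
cat > h.py <<'E'
import numpy as np, cv2, sys
from plant import *
from scipy.optimize import minimize
def cam(n):
    r=read_camera(n); f=240/np.tan(np.radians(r["fov_y"])/2)
    r["K"]=np.array([[f,0,r["cx"]],[0,f,r["cy"]],[0,0,1]]); r["D"]=np.array(r["distortion"]);r["n"]=n
    W=np.linalg.inv(r["T"]); r["rv"]=cv2.Rodrigues(W[:3,:3])[0]; r["tv"]=W[:3,3]; return r
def proj(c,P): return cv2.projectPoints(np.asarray(P,float)*1e-3,c["rv"],c["tv"],c["K"],c["D"])[0][:,0]  # mm
def unproj(c,u,z):
    p=cv2.undistortPoints(np.array([[u]],float),c["K"],c["D"])[0,0]
    d=c["T"][:3,:3]@[p[0],p[1],1]; o=c["T"][:3,3]*1e3; return (o+d*(z-o[2])/d[2])[:2]
def box(x,y,z0,z1): return [[a,b,z] for a in(-x,x) for b in(-y,y) for z in(z0,z1)]
A=np.linspace(0,2*np.pi,24,endpoint=False)
ring=lambda r,z:[[r*np.cos(a),r*np.sin(a),z] for a in A]
mug=[ring(31,72)+ring(28,30)+ring(24,0),[[s,y,z] for s in(-4,4) for y,z in((28,60),(45,62),(56,52),(56,40),(48,24),(26,18))]]
tin=lambda h:[box(27,27,0,h-16)+box(26.25,26.25,h-16,h)]
tray=[box(90.5,103,0,20)]
M={"tray_blue":tray,"tray_wood":tray,"tea":tin(80),"sugar":tin(66),"coffee":tin(80),"yellow":mug,"blue":mug,"white":mug}
def world(m,q):
    c,s=np.cos(q[2]),np.sin(q[2]); return [np.asarray(p,float)@np.array([[c,s,0],[-s,c,0],[0,0,1]])+[q[0],q[1],q[3] if len(q)>3 else 0] for p in m]
S=4
def render(c,m,q,win):
    im=np.zeros(((win[3]-win[1])*S,(win[2]-win[0])*S),np.uint8)
    for P in world(m,q):
        h=cv2.convexHull(((proj(c,P)-win[:2]+.5)*S).astype(np.float32)); cv2.fillConvexPoly(im,np.round(h*16).astype(np.int32),255,shift=4)
    return im
def seg(c,m,q,slack=7,core=5):
    pts=np.vstack([proj(c,P) for P in world(m,q)]); lo=(pts.min(0)-18).astype(int); hi=(pts.max(0)+18).astype(int)
    lo=np.maximum(lo,0); hi=np.minimum(hi,[640,480]); win=[*lo,*hi]
    mk=render(c,m,q,win); k=lambda n:cv2.getStructuringElement(cv2.MORPH_ELLIPSE,(2*n*S+1,)*2)
    g=np.full(mk.shape,cv2.GC_PR_FGD,np.uint8); g[mk==0]=cv2.GC_PR_BGD
    g[cv2.erode(mk,k(core))>0]=cv2.GC_FGD; g[cv2.dilate(mk,k(slack))==0]=cv2.GC_BGD
    im=cv2.resize(c["img"][lo[1]:hi[1],lo[0]:hi[0]],None,fx=S,fy=S,interpolation=cv2.INTER_CUBIC)
    cv2.grabCut(im,g,None,np.zeros((1,65)),np.zeros((1,65)),4,cv2.GC_INIT_WITH_MASK)
    return (g%2==1).astype(np.uint8)*255,win
def fit(cs,name,q,z=0,it=2):
    m=M[name]; q=np.array(q,float)
    for _ in range(it):
        sg=[(c,*seg(c,m,[*q,z])) for c in cs]
        def cost(p):
            t=0
            for c,g,w in sg:
                r=render(c,m,[*p,z],w); t+=np.count_nonzero(r!=g)/np.count_nonzero(g)
            return t
        sx=np.array([q,q+[8,0,0],q+[0,8,0],q+[0,0,.2]]); o=minimize(cost,q,method="Nelder-Mead",options=dict(initial_simplex=sx,xatol=.02,fatol=1e-5)); q=o.x
    return q,o.fun
def draw(c,im,name,q,z=0,s=2):
    for P in world(M[name],[*q,z]):
        cv2.polylines(im,[np.round(cv2.convexHull((proj(c,P)*s+s/2).astype(np.float32))).astype(np.int32)],True,(0,255,255),1)
E
cat > fit0.py <<'E'
from h import *
t,s=cam("top"),cam("scene")
I={"tray_blue":((151,270),10,0),"tray_wood":((472,268),10,0),"tea":((317,288),80,.3),"sugar":((253,283),66,0),"coffee":((244,215),80,.3),
"yellow":((318,211),72,np.pi+.3-np.pi/2),"blue":((378,217),72,np.pi/2),"white":((380,284),72,np.pi/2)}
ims={c["n"]:cv2.resize(c["img"][:,:,::-1],None,fx=2,fy=2,interpolation=cv2.INTER_CUBIC) for c in(t,s)}
for n,(u,z,a) in I.items():
    q0=unproj(t,u,z)
    out=[]
    for cs in([t],[s],[t,s]):
        best=min((fit(cs,n,[*q0,a0]) for a0 in ([a] if 'tray' in n else [a-.3,a,a+.3] if n in('tea','sugar','coffee') else [a+1.2,a+1.6,a+2])),key=lambda b:b[1]); out.append(best)
    q=out[-1][0]
    for b in out: print(n,np.round(b[0][:2],1),round(np.degrees(b[0][2]),1),round(b[1],3))
    for c in(t,s): draw(c,ims[c["n"]],n,q)
for n,P in(("tray_blue",0),):pass
cv2.imwrite("pics/t1.png",ims["top"][380:680,160:1100][:, :]); cv2.imwrite("pics/s1.png",ims["scene"][360:640,200:1160])
a=ims["top"][370:680,170:1090];b=ims["scene"][370:620,210:1150]
a=cv2.resize(a,(800,int(800*a.shape[0]/a.shape[1])));b=cv2.resize(b,(800,int(800*b.shape[0]/b.shape[1])))
cv2.imwrite("pics/f1.png",np.vstack([a,b]))
E
time python3 fit0.py
```

```text
tray_blue [488.  330.3] -3.2 0.05
tray_blue [490.6 331.2] -3.2 0.068
tray_blue [488.8 330.8] -3.2 0.123
tray_wood [ 489.4 -323.8] 4.2 0.049
tray_wood [ 494. -323.] 4.1 0.075
tray_wood [ 489.6 -323.8] 4.4 0.126
tea [445.2  -7.7] 23.5 0.052
tea [443.2  -8. ] 21.8 0.098
tea [445.1  -7.7] 22.6 0.151
sugar [456.5 113.2] 0.1 0.023
sugar [458.1 114.6] -0.7 0.101
sugar [456.5 113.9] -0.6 0.148
coffee [585.9 132.1] 24.0 0.041
coffee [584.3 132.5] 18.7 0.07
coffee [585.7 132.4] 21.3 0.117
yellow [590.3 -10.4] 270.5 0.118
yellow [591.7  -9.6] 145.1 0.079
yellow [591.2 -10. ] 72.5 0.181
blue [ 584.2 -127.2] 243.4 0.099
blue [ 584.1 -126.6] 142.2 0.074
blue [ 584.5 -127.5] 79.0 0.146
white [ 452.  -125.7] 219.9 0.146
white [ 451.9 -125.8] 140.1 0.091
white [ 451.3 -125.6] 240.3 0.25
real	1m9.052s
user	1m12.344s
sys	0m4.995s
```

View pics/f1.png

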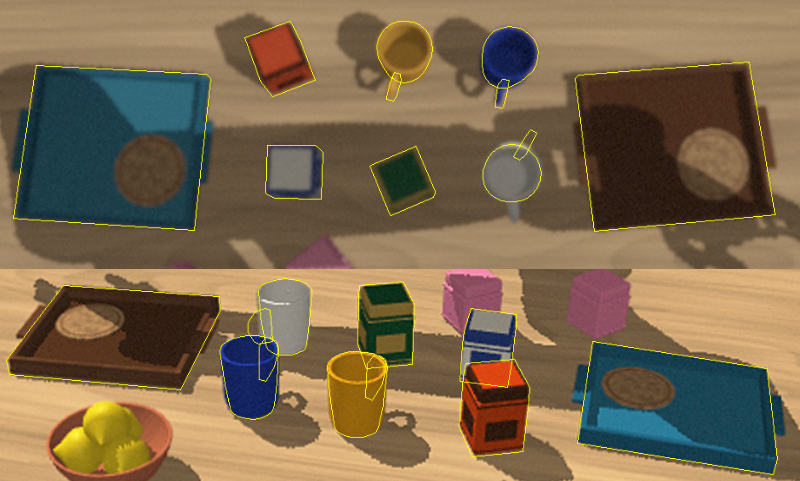

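```bash
cat > go.py <<'E'
# go.py X Y Z JAWDEG (mm, world) or  go.py tray_blue x y Z JAWDEG_in_tray : tool-frame shift needed now, and turn about tool y
import sys, numpy as np
from plant import get_state
from scipy.spatial.transform import Rotation as R
T={"tray_blue":(488.6,330.5,-3.2),"tray_wood":(489.5,-323.8,4.3)}
s=get_state(); r=R.from_quat(s["tcp_rot"]); m=r.as_matrix(); p=s["eef_pos"]*1e3
print("t %.2f p %s jaw %.1f tilt(tool y) %s open %.3f F %s q %s"%(s["time"],p.round(1),np.degrees(np.arctan2(m[1,0],m[0,0])),m[:,1].round(3),s["opening"],s["contact_force"].round(1),s["qpos"].round(2)))
a=sys.argv[1:]
if a:
    if a[0] in T:
        X,Y,th=T[a[0]]; x,y,z,j=map(float,a[1:]); c,n=np.cos(np.radians(th)),np.sin(np.radians(th)); g=[X+c*x-n*y,Y+n*x+c*y,z]; j+=th
    else: *g,j=map(float,a)
    x=m[:,0]; cur=np.degrees(np.arctan2(x[1],x[0])); d=(j-cur+90)%180-90
    print("goal",np.round(g,1),"shift x y z (tool mm)",(m.T@(np.array(g)-p)).round(1),"ay %.4f (alt %.4f)"%(-np.radians(d),-np.radians(d-np.sign(d)*180)))
    m2=R.from_euler("z",d,degrees=True).as_matrix()@m
    print("after turn: shift",(m2.T@(np.array(g)-p)).round(1))
for t,(X,Y,th) in T.items():
    c,n=np.cos(np.radians(th)),np.sin(np.radians(th)); dx,dy=p[0]-X,p[1]-Y
    if abs(dx)+abs(dy)<300: print("in",t,round(c*dx+n*dy,1),round(-n*dx+c*dy,1))
E
python3 go.py 445 -7.8 200 22.6
```

```text
t 0.20 p [ 242.  -629.7  241.5] jaw -69.0 tilt(tool y) [-0.     0.001 -1.   ] open 0.997 F [ 0.6 -0.1 -0.6] q [-1.35  0.29  1.58 -0.    1.28 -0.15]
goal [445.   -7.8 200. ] shift x y z (tool mm) [-507.7   42.3  412.5] ay 1.5432 (alt -1.5984)
after turn: shift [-426.3   42.  -496.2]
```

```bash
R='{"x":-29.9,"y":2.5,"z":24.3,"hand":-1}'
python3 -m inch '[{"x":-29.9,"y":2.5,"z":24.3,"hand":-1,"ay":-0.03},{"x":-29.9,"y":2.5,"z":24.3,"hand":-1},{"x":-29.9,"y":2.5,"z":24.3,"hand":-1},{"x":-29.9,"y":2.5,"z":24.3,"hand":-1},{"x":-29.9,"y":2.5,"z":24.3,"hand":-1}]' 40
python3 -m inch '[{"x":-29.9,"y":2.5,"z":24.3,"hand":-1},{"x":-29.9,"y":2.5,"z":24.3,"hand":-1},{"x":-29.9,"y":2.5,"z":24.3,"hand":-1},{"x":-29.9,"y":2.5,"z":24.3,"hand":-1},{"x":-29.9,"y":2.5,"z":24.3,"hand":-1}]'
python3 -m inch '[{"x":-29.9,"y":2.5,"z":24.3,"hand":-1},{"x":-29.9,"y":2.5,"z":24.3,"hand":-1},{"x":-29.9,"y":2.5,"z":24.3,"hand":-1},{"x":-29.9,"y":2.5,"z":24.3,"hand":-1},{"x":-29.9,"y":2.5,"z":24.3,"hand":-1}]'
python3 go.py 445 -7.8 100 -67.4
```

```text
t 0.20 p [ 242.  -629.7  241.5] jaw -69.0 tilt(tool y) [-0.     0.001 -1.   ] open 0.997 F [ 0.6 -0.1 -0.6] q [-1.35  0.29  1.58 -0.    1.28 -0.15]
goal [445.   -7.8 100. ] shift x y z (tool mm) [-507.5  142.3  412.5] ay -0.0276 (alt 3.1140)
after turn: shift [-495.9  142.3  426.3]validation failed for argument at $[0]...
validation failed for argument at $[0]...
validation failed for argument at $[0]...
```

```bash
python3 -m inch '[{"ax":0,"ay":-0.03,"az":0,"x":-29.9,"y":2.5,"z":24.3,"hand":-1},{"ax":0,"ay":0,"az":0,"x":-29.9,"y":2.5,"z":24.3,"hand":-1},{"ax":0,"ay":0,"az":0,"x":-29.9,"y":2.5,"z":24.3,"hand":-1}]' 40
python3 go.py 445 -7.8 100 -67.4
```

```text
time: 0.45
eef_pos: [0.2757, -0.5183, 0.2339]
tcp_rot: [-0.588, 0.392, -0.392, 0.589]
contact_force: [0.5, 0.6, 0.9]
opening: 1.003
t 0.45 p [ 275.7 -518.3  233.9] jaw -67.3 tilt(tool y) [-0.     0.001 -1.   ] open 1.003 F [0.5 0.6 0.9] q [-1.25  0.1   1.81  0.    1.23 -0.08]
goal [445.   -7.8 100. ] shift x y z (tool mm) [-405.7  134.5  352.9] ay 0.0011 (alt -3.1405)
after turn: shift [-406.1  134.5  352.5]
```

```bash
python3 -m inch '[{"ax":0,"ay":0,"az":0,"x":-22.1,"y":9.6,"z":31.7,"hand":-1},{"ax":0,"ay":0,"az":0,"x":-22.1,"y":9.6,"z":31.7,"hand":-1},{"ax":0,"ay":0,"az":0,"x":-22.1,"y":9.6,"z":31.7,"hand":-1},{"ax":0,"ay":0,"az":0,"x":-22.1,"y":9.6,"z":31.7,"hand":-1},{"ax":0,"ay":0,"az":0,"x":-22.1,"y":9.6,"z":31.7,"hand":-1}]' | head -2
python3 -m inch '[{"ax":0,"ay":0,"az":0,"x":-22.1,"y":9.6,"z":31.7,"hand":-1},{"ax":0,"ay":0,"az":0,"x":-22.1,"y":9.6,"z":31.7,"hand":-1},{"ax":0,"ay":0,"az":0,"x":-35.8,"y":9.6,"z":18.8,"hand":-1},{"ax":0,"ay":0,"az":0,"x":-35.8,"y":9.6,"z":18.8,"hand":-1},{"ax":0,"ay":0,"az":0,"x":-35.8,"y":9.6,"z":18.8,"hand":-1}]' |head -2
python3 -m inch '[{"ax":0,"ay":0,"az":0,"x":-35.8,"y":9.6,"z":18.8,"hand":-1},{"ax":0,"ay":0,"az":0,"x":-35.8,"y":9.6,"z":18.8,"hand":-1},{"ax":0,"ay":0,"az":0,"x":-35.8,"y":9.6,"z":18.8,"hand":-1},{"ax":0,"ay":0,"az":0,"x":-35.8,"y":9.6,"z":18.8,"hand":-1},{"ax":0,"ay":0,"az":0,"x":0,"y":0,"z":0,"hand":-1}]' |head -2
python3 go.py 445 -7.8 34 -67.4
```

```text
time: 0.87
eef_pos: [0.3798, -0.3546, 0.1864]
time: 1.28
eef_pos: [0.4311, -0.1683, 0.1383]
time: 1.7
eef_pos: [0.4429, -0.0029, 0.0982]
t 1.70 p [442.9  -2.9  98.2] jaw -66.9 tilt(tool y) [-0.005  0.003 -1.   ] open 1.000 F [-1. -0. -0.] q [-0.24 -0.05  2.24  0.    0.96  0.93]
goal [445.   -7.8  34. ] shift x y z (tool mm) [ 5.6 64.1  0.2] ay 0.0094 (alt -3.1322)
after turn: shift [ 5.6 64.1  0.2]
```

```bash
python3 -m inch '[{"ax":0,"ay":0.009,"az":0,"x":5.6,"y":4,"z":0,"hand":-1},{"ax":0,"ay":0,"az":0,"x":0,"y":20,"z":0,"hand":-1},{"ax":0,"ay":0,"az":0,"x":0,"y":20,"z":0,"hand":-1},{"ax":0,"ay":0,"az":0,"x":0,"y":20,"z":0,"hand":-1},{"ax":0,"ay":0,"az":0,"x":0,"y":0,"z":0,"hand":-1}]' 
python3 -m inch '[{"ax":0,"ay":0,"az":0,"x":0,"y":0,"z":0,"hand":1},{"ax":0,"ay":0,"az":0,"x":0,"y":0,"z":0,"hand":1},{"ax":0,"ay":0,"az":0,"x":0,"y":0,"z":0,"hand":1},{"ax":0,"ay":0,"az":0,"x":0,"y":0,"z":0,"hand":1},{"ax":0,"ay":0,"az":0,"x":0,"y":0,"z":0,"hand":1}]' 40
python3 -m inch '[{"ax":0,"ay":0,"az":0,"x":0,"y":0,"z":0,"hand":1},{"ax":0,"ay":0,"az":0,"x":0,"y":0,"z":0,"hand":1},{"ax":0,"ay":0,"az":0,"x":0,"y":0,"z":0,"hand":1}]'
python3 go.py tray_blue 50 63 130 90
```

```text
time: 2.12
eef_pos: [0.4448, -0.0152, 0.0332]
tcp_rot: [0.587, -0.397, 0.393, -0.586]
contact_force: [-1.3, 0.1, 0.1]
opening: 0.997
time: 2.53
eef_pos: [0.4488, -0.015, 0.0381]
tcp_rot: [-0.587, 0.393, -0.396, 0.587]
contact_force: [-0.2, -0.3, 5.0]
opening: 0.63
time: 2.78
eef_pos: [0.4488, -0.015, 0.0381]
tcp_rot: [-0.587, 0.393, -0.395, 0.587]
contact_force: [-1.4, -2.3, 6.1]
opening: 0.63
t 2.78 p [448.8 -15.   38.1] jaw -67.8 tilt(tool y) [ 0.003 -0.002 -1.   ] open 0.630 F [-1.4 -2.3  6.1] q [-0.26  0.07  2.25 -0.    0.82  0.92]
goal [542.  390.6 130. ] shift x y z (tool mm) [-339.9  -92.2  239.9] ay 0.4439 (alt -2.6977)
after turn: shift [-409.9  -92.8   70.6]
```

```bash
python3 -m inch '[{"ax":0,"ay":0,"az":0,"x":0,"y":-20,"z":0,"hand":1},{"ax":0,"ay":0.111,"az":0,"x":0,"y":-25,"z":0,"hand":1},{"ax":0,"ay":0.111,"az":0,"x":0,"y":-25,"z":0,"hand":1},{"ax":0,"ay":0.111,"az":0,"x":0,"y":-23,"z":0,"hand":1},{"ax":0,"ay":0.111,"az":0,"x":0,"y":0,"z":0,"hand":1}]' 
python3 -m inch '[{"ax":0,"ay":0,"az":0,"x":-20,"y":0,"z":3.4,"hand":1},{"ax":0,"ay":0,"az":0,"x":-35,"y":0,"z":6,"hand":1},{"ax":0,"ay":0,"az":0,"x":-35,"y":0,"z":6,"hand":1},{"ax":0,"ay":0,"az":0,"x":-35,"y":0,"z":6,"hand":1},{"ax":0,"ay":0,"az":0,"x":-35,"y":0,"z":6,"hand":1}]' |tail -2
python3 -m inch '[{"ax":0,"ay":0,"az":0,"x":-35,"y":0,"z":6,"hand":1},{"ax":0,"ay":0,"az":0,"x":-35,"y":0,"z":6,"hand":1},{"ax":0,"ay":0,"az":0,"x":-35,"y":0,"z":6,"hand":1},{"ax":0,"ay":0,"az":0,"x":-35,"y":0,"z":6,"hand":1},{"ax":0,"ay":0,"az":0,"x":-35,"y":0,"z":6,"hand":1}]' |tail -2
python3 -m inch '[{"ax":0,"ay":0,"az":0,"x":-35,"y":0,"z":6,"hand":1},{"ax":0,"ay":0,"az":0,"x":-20,"y":0,"z":3.4,"hand":1},{"ax":0,"ay":0,"az":0,"x":0,"y":0,"z":0,"hand":1},{"ax":0,"ay":0,"az":0,"x":0,"y":0,"z":0,"hand":1},{"ax":0,"ay":0,"az":0,"x":0,"y":0,"z":0,"hand":1}]'
python3 go.py tray_blue 50 63 48 90
cat > look.py <<'E'
# look.py OUT cam x y half name@q...: crop with tray-frame corner targets
from h import *
E
python3 - <<'E'
from h import *
a=cam("top");b=cam("scene")
x=cv2.resize(a["img"][180:360,70:270,::-1],(400,360),interpolation=cv2.INTER_CUBIC);y=cv2.resize(b["img"][130:310,400:600,::-1],(400,360),interpolation=cv2.INTER_CUBIC)
cv2.imwrite("pics/c1.png",np.hstack([x,y]))
E
```

```text
time: 3.2
eef_pos: [0.4502, -0.015, 0.1343]
tcp_rot: [0.483, -0.512, 0.518, -0.486]
contact_force: [0.2, -1.2, -0.6]
opening: 0.626
contact_force: [0.0, -0.3, -1.7]
opening: 0.625
contact_force: [0.4, -0.3, -2.3]
opening: 0.629
time: 4.45
eef_pos: [0.5352, 0.3705, 0.1284]
tcp_rot: [-0.487, 0.514, -0.514, 0.485]
contact_force: [-0.6, 0.0, -2.4]
opening: 0.623
t 4.45 p [535.2 370.5 128.4] jaw -93.2 tilt(tool y) [-0.002 -0.001 -1.   ] open 0.623 F [-0.6  0.  -2.4] q [ 0.45  0.35  1.72 -0.    1.08  2.08]
goal [542.  390.6  48. ] shift x y z (tool mm) [-20.5  80.4   5.9] ay -0.0002 (alt 3.1414)
after turn: shift [-20.5  80.4   5.9]
in tray_blue 44.3 42.6
```

View pics/c1.png

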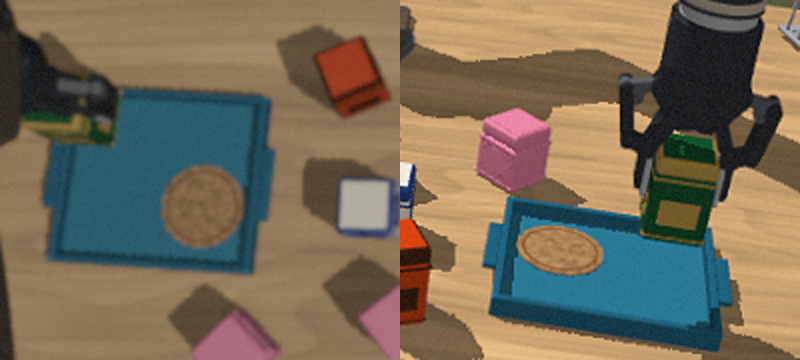

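```bash
python3 -m inch '[{"ax":0,"ay":0,"az":0,"x":-8.7,"y":10,"z":2,"hand":1},{"ax":0,"ay":0,"az":0,"x":-8.7,"y":25,"z":1.7,"hand":1},{"ax":0,"ay":0,"az":0,"x":0,"y":25,"z":0,"hand":1},{"ax":0,"ay":0,"az":0,"x":0,"y":14,"z":0,"hand":1},{"ax":0,"ay":0,"az":0,"x":0,"y":4,"z":0,"hand":1}]' |head -2
python3 -m inch '[{"ax":0,"ay":0,"az":0,"x":0,"y":2,"z":0,"hand":1},{"ax":0,"ay":0,"az":0,"x":0,"y":2,"z":0,"hand":1},{"ax":0,"ay":0,"az":0,"x":0,"y":1,"z":0,"hand":1},{"ax":0,"ay":0,"az":0,"x":0,"y":0,"z":0,"hand":1}]'
python3 go.py tray_blue 55.5 68 44 90
```

```text
time: 4.97
eef_pos: [0.5383, 0.3863, 0.0475]
time: 5.3
eef_pos: [0.5415, 0.3888, 0.0479]
tcp_rot: [0.485, -0.514, 0.514, -0.487]
contact_force: [-0.0, 0.5, -2.8]
opening: 0.618
t 5.30 p [541.5 388.8  47.9] jaw -93.2 tilt(tool y) [ 0.002  0.001 -1.   ] open 0.618 F [-0.   0.5 -2.8] q [ 0.47  0.48  1.71 -0.    0.95  2.1 ]
goal [547.8 395.3  44. ] shift x y z (tool mm) [-6.9  3.9  5.9] ay -0.0005 (alt 3.1410)
after turn: shift [-6.9  3.9  5.9]
in tray_blue 49.6 61.1
```

```bash
for i in 1 2; do python3 -m inch '[{"ax":0,"ay":0,"az":0,"x":0,"y":1,"z":0,"hand":1},{"ax":0,"ay":0,"az":0,"x":0,"y":1,"z":0,"hand":1},{"ax":0,"ay":0,"az":0,"x":0,"y":0,"z":0,"hand":1},{"ax":0,"ay":0,"az":0,"x":0,"y":0,"z":0,"hand":1}]'|grep -v rot; done
python3 go.py tray_blue 55.5 68 44 90
```

```text
time: 5.63
eef_pos: [0.5406, 0.3886, 0.0446]
contact_force: [-0.5, 0.7, -2.4]
opening: 0.63
time: 5.97
eef_pos: [0.5408, 0.3887, 0.0441]
contact_force: [-3.0, -2.5, 5.6]
opening: 0.629
t 5.97 p [540.8 388.7  44.1] jaw -93.2 tilt(tool y) [-0. -0. -1.] open 0.629 F [-3.  -2.5  5.6] q [ 0.47  0.48  1.71 -0.    0.95  2.1 ]
goal [547.8 395.3  44. ] shift x y z (tool mm) [-7.   0.1  6.6] ay -0.0002 (alt 3.1413)
after turn: shift [-7.   0.1  6.6]
in tray_blue 48.9 61.0
```

```bash
python3 -m inch '[{"ax":0,"ay":0,"az":0,"x":0,"y":-1,"z":2,"hand":1},{"ax":0,"ay":0,"az":0,"x":0,"y":0,"z":2,"hand":1},{"ax":0,"ay":0,"az":0,"x":0,"y":0,"z":2,"hand":1},{"ax":0,"ay":0,"az":0,"x":0,"y":0,"z":1,"hand":1},{"ax":0,"ay":0,"az":0,"x":0,"y":0,"z":0,"hand":1}]'|grep -v rot
python3 go.py
python3 -m inch '[{"ax":0,"ay":0,"az":0,"x":-2,"y":0,"z":0,"hand":1},{"ax":0,"ay":0,"az":0,"x":-2,"y":0,"z":0,"hand":1},{"ax":0,"ay":0,"az":0,"x":-2,"y":0,"z":0,"hand":1},{"ax":0,"ay":0,"az":0,"x":-1,"y":0,"z":0,"hand":1},{"ax":0,"ay":0,"az":0,"x":0,"y":0,"z":0,"hand":1}]'|grep -v rot
python3 go.py
```

```text
time: 6.38
eef_pos: [0.5474, 0.3887, 0.0442]
contact_force: [-4.6, -0.0, 5.0]
opening: 0.626
t 6.38 p [547.4 388.7  44.2] jaw -93.2 tilt(tool y) [-0.001  0.001 -1.   ] open 0.626 F [-4.6 -0.   5. ] q [0.47 0.49 1.7  0.   0.95 2.09]
in tray_blue 55.5 61.4
time: 6.8
eef_pos: [0.5477, 0.3922, 0.0443]
contact_force: [-6.1, -9.6, 10.6]
opening: 0.624
t 6.80 p [547.7 392.2  44.3] jaw -93.2 tilt(tool y) [-0.004 -0.007 -1.   ] open 0.624 F [-6.1 -9.6 10.6] q [ 0.47  0.5   1.69 -0.01  0.96  2.1 ]
in tray_blue 55.5 64.9
```

```bash
python3 -m inch '[{"ax":0,"ay":0,"az":0,"x":0,"y":-1,"z":1.5,"hand":1},{"ax":0,"ay":0,"az":0,"x":0,"y":0,"z":1.5,"hand":1},{"ax":0,"ay":0,"az":0,"x":-1.5,"y":0,"z":0,"hand":1},{"ax":0,"ay":0,"az":0,"x":-1.5,"y":0,"z":0,"hand":1},{"ax":0,"ay":0,"az":0,"x":0,"y":0,"z":0,"hand":1}]'|grep -v rot
python3 go.py
python3 - <<'E'
from h import *
a=cam("top");b=cam("scene")
x=cv2.resize(a["img"][210:330,80:220,::-1],(420,360),interpolation=cv2.INTER_CUBIC);y=cv2.resize(b["img"][190:310,430:570,::-1],(420,360),interpolation=cv2.INTER_CUBIC)
cv2.imwrite("pics/c2.png",np.hstack([x,y])[:,:])
E
```

```text
time: 7.22
eef_pos: [0.548, 0.3926, 0.0446]
contact_force: [-12.8, -16.0, 15.6]
opening: 0.628
t 7.22 p [548.  392.6  44.6] jaw -93.3 tilt(tool y) [-0.013 -0.014 -1.   ] open 0.628 F [-12.8 -16.   15.6] q [ 0.47  0.5   1.68 -0.01  0.98  2.11]
in tray_blue 55.9 65.3
```

View pics/c2.png

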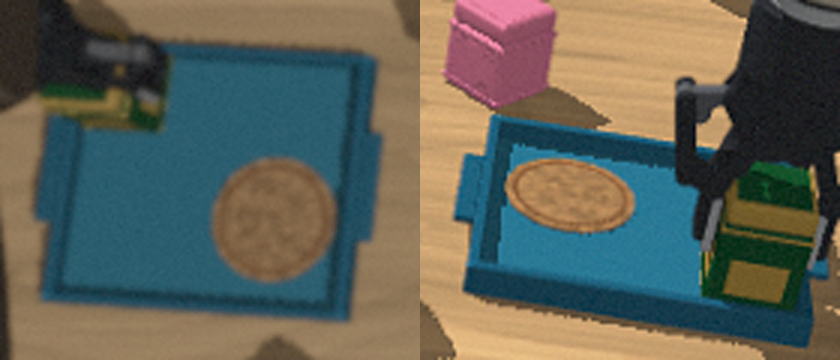

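```bash
python3 -m inch '[{"ax":0,"ay":0,"az":0,"x":2,"y":-2,"z":-2,"hand":1},{"ax":0,"ay":0,"az":0,"x":1.5,"y":-2,"z":-1.5,"hand":1},{"ax":0,"ay":0,"az":0,"x":0,"y":0,"z":0,"hand":1},{"ax":0,"ay":0,"az":0,"x":0,"y":0,"z":0,"hand":1}]'|grep -v rot
python3 go.py
python3 -m inch '[{"ax":0,"ay":0,"az":0,"x":0,"y":0,"z":0,"hand":0.0},{"ax":0,"ay":0,"az":0,"x":0,"y":0,"z":0,"hand":-0.7},{"ax":0,"ay":0,"az":0,"x":0,"y":0,"z":0,"hand":-1},{"ax":0,"ay":0,"az":0,"x":0,"y":0,"z":0,"hand":-1},{"ax":0,"ay":0,"az":0,"x":0,"y":0,"z":0,"hand":-1}]'|grep -v rot
python3 go.py
```

```text
time: 7.65
eef_pos: [0.5477, 0.3947, 0.048]
contact_force: [-0.2, -0.2, -2.2]
opening: 0.63
t 7.65 p [547.7 394.7  48. ] jaw -93.2 tilt(tool y) [ 0.001  0.    -1.   ] open 0.630 F [-0.2 -0.2 -2.2] q [ 0.47  0.49  1.69 -0.    0.96  2.1 ]
in tray_blue 55.4 67.4
time: 8.07
eef_pos: [0.5479, 0.395, 0.0489]
contact_force: [-0.1, 0.0, 0.2]
opening: 1.001
t 8.07 p [547.9 395.   48.9] jaw -93.2 tilt(tool y) [ 0.001  0.001 -1.   ] open 1.001 F [-0.1  0.   0.2] q [ 0.47  0.49  1.69 -0.    0.96  2.1 ]
in tray_blue 55.6 67.7
```

```bash
python3 -m inch '[{"ax":0,"ay":0,"az":0,"x":0,"y":-20,"z":0,"hand":-1},{"ax":0,"ay":0,"az":0,"x":0,"y":-35,"z":0,"hand":-1},{"ax":0,"ay":0,"az":0,"x":0,"y":-35,"z":0,"hand":-1},{"ax":0,"ay":0,"az":0,"x":20,"y":-10,"z":-10,"hand":-1},{"ax":0,"ay":0,"az":0,"x":36,"y":0,"z":-15,"hand":-1}]'|grep -v rot
python3 -m inch '[{"ax":0,"ay":0,"az":0,"x":36,"y":0,"z":-15,"hand":-1},{"ax":0,"ay":0,"az":0,"x":36,"y":0,"z":-15,"hand":-1},{"ax":0,"ay":0,"az":0,"x":36,"y":0,"z":-10,"hand":-1},{"ax":0,"ay":0,"az":0,"x":36,"y":0,"z":-10,"hand":-1},{"ax":0,"ay":0,"az":0,"x":36,"y":0,"z":-10,"hand":-1}]'|grep -v rot
python3 go.py 456.5 113.7 100 -0.6
cat > chk.py <<'E'
from h import *
t,s=cam("top"),cam("scene")
cv2.imwrite("pics/now_top.png",t["img"][:,:,::-1]);cv2.imwrite("pics/now_scene.png",s["img"][:,:,::-1])
TR={"tray_blue":(488.6,330.5,-3.2),"tray_wood":(489.5,-323.8,4.3)}
def chk(n,tray,x,y,z=6,a0=0):
    X,Y,th=TR[tray];k=np.radians(th);c,d=np.cos(k),np.sin(k)
    for cs in([t],[s],[t,s]):
        q,f=fit(cs,n,[X+c*x-d*y,Y+d*x+c*y,k+a0],z); u,v=q[0]-X,q[1]-Y
        print(n,"in",tray,np.round([c*u+d*v,-d*u+c*v],1),"yaw %.1f"%np.degrees(q[2]-k),"cost %.3f"%f)
for a in sys.argv[1:]:
    n,tr,*v=a.split(","); chk(n,tr,*map(float,v))
E
python3 chk.py tea,tray_blue,55.5,68
python3 - <<'E'
import cv2,numpy as np
a=cv2.imread("pics/now_top.png");b=cv2.imread("pics/now_scene.png")
cv2.imwrite("pics/c3.png",np.hstack([cv2.resize(a[210:330,80:220],(400,343),interpolation=2),cv2.resize(b[190:310,430:570],(400,343),interpolation=2)]))
E
```

```text
time: 8.48
eef_pos: [0.5232, 0.3432, 0.155]
contact_force: [0.4, -2.1, 0.4]
opening: 0.996
time: 8.9
eef_pos: [0.4486, 0.1625, 0.1488]
contact_force: [0.3, -0.5, 0.3]
opening: 1.003
t 8.90 p [448.6 162.5 148.8] jaw -93.2 tilt(tool y) [ 0.001  0.    -1.   ] open 1.003 F [ 0.3 -0.5  0.3] q [ 0.13 -0.06  2.13 -0.    1.06  1.76]
goal [456.5 113.7 100. ] shift x y z (tool mm) [48.3 48.8 10.5] ay 1.5259 (alt -1.6157)
after turn: shift [-8.4 48.8 48.7]
in tray_blue -30.6 -169.9
tea in tray_blue [54.8 65.3] yaw -4.1 cost 0.120
tea in tray_blue [48.2 69.2] yaw -1.5 cost 0.113
tea in tray_blue [54.9 67.6] yaw -2.8 cost 0.281
```

View pics/c3.png

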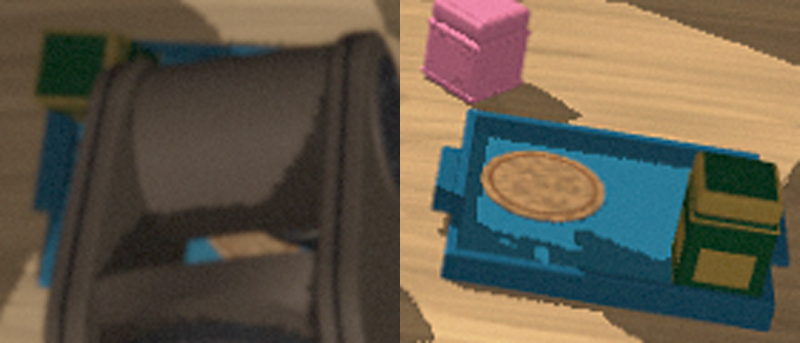

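```bash
python3 -m inch '[{"ax":0,"ay":0,"az":0,"x":36,"y":0,"z":3,"hand":-1},{"ax":0,"ay":0,"az":0,"x":38,"y":0,"z":3,"hand":-1},{"ax":0,"ay":0,"az":0,"x":38,"y":0,"z":3,"hand":-1},{"ax":0,"ay":0,"az":0,"x":38,"y":0,"z":3,"hand":-1},{"ax":0,"ay":0,"az":0,"x":38,"y":0,"z":3,"hand":-1}]'|grep eef
python3 -m inch '[{"ax":0,"ay":0.117,"az":0,"x":0,"y":0,"z":0,"hand":-1},{"ax":0,"ay":0.117,"az":0,"x":0,"y":0,"z":0,"hand":-1},{"ax":0,"ay":0.117,"az":0,"x":0,"y":0,"z":0,"hand":-1},{"ax":0,"ay":0.117,"az":0,"x":0,"y":0,"z":0,"hand":-1},{"ax":0,"ay":0.117,"az":0,"x":0,"y":0,"z":0,"hand":-1}]'|grep eef
python3 go.py 456.5 113.7 100 -0.6
python3 chk.py tea,tray_blue,55.5,68 tray_blue,tray_blue,0,0,0
python3 - <<'E'
import cv2,numpy as np
a=cv2.imread("pics/now_top.png");b=cv2.imread("pics/now_scene.png")
cv2.imwrite("pics/c4.png",cv2.resize(a[215:325,85:215],(780,660),interpolation=2)[:600])
E
```

```text
eef_pos: [0.4543, -0.026, 0.1492]
eef_pos: [0.4545, -0.0247, 0.1489]
t 9.83 p [454.5 -24.7 148.9] jaw -127.1 tilt(tool y) [ 0.001 -0.    -1.   ] open 0.995 F [0.2 0.4 0.9] q [-0.28 -0.11  2.18  0.    1.07  1.94]
goal [456.5 113.7 100. ] shift x y z (tool mm) [-111.6   48.9  -81.9] ay 0.9342 (alt -2.2074)
after turn: shift [  -0.5   48.8 -138.4]
tea in tray_blue [55.8 66.9] yaw 1.7 cost 0.058
tea in tray_blue [68.9 68.9] yaw 4.3 cost 0.118
tea in tray_blue [56.2 69. ] yaw 0.4 cost 0.221
tray_blue in tray_blue [ 0.3 -0.6] yaw -0.2 cost 0.068
tray_blue in tray_blue [-0.1  0.2] yaw -0.3 cost 0.064
tray_blue in tray_blue [-0.1 -0. ] yaw -0.3 cost 0.128
```

View pics/c4.png

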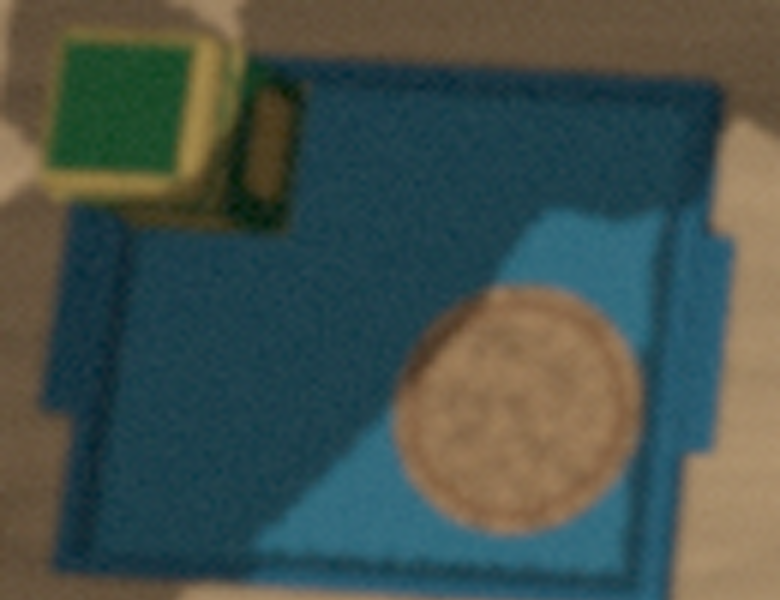

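```bash
for i in 1 2 3; do python3 -m inch '[{"ax":0,"ay":-0.1226,"az":0,"x":0,"y":0,"z":0,"hand":-1},{"ax":0,"ay":-0.1226,"az":0,"x":0,"y":0,"z":0,"hand":-1},{"ax":0,"ay":-0.1226,"az":0,"x":0,"y":0,"z":0,"hand":-1},{"ax":0,"ay":-0.1226,"az":0,"x":0,"y":0,"z":0,"hand":-1},{"ax":0,"ay":-0.1226,"az":0,"x":0,"y":0,"z":0,"hand":-1}]'|grep eef; done
python3 -m inch '[{"ax":0,"ay":-0.1226,"az":0,"x":0,"y":0,"z":0,"hand":-1},{"ax":0,"ay":-0.1226,"az":0,"x":0,"y":0,"z":0,"hand":-1},{"ax":0,"ay":-0.1226,"az":0,"x":0,"y":0,"z":0,"hand":-1},{"ax":0,"ay":0,"az":0,"x":0,"y":0,"z":0,"hand":-1},{"ax":0,"ay":0,"az":0,"x":0,"y":0,"z":0,"hand":-1}]'|grep eef
python3 go.py 456.5 113.7 36 -0.6
```

```text
eef_pos: [0.4542, -0.0244, 0.1487]
eef_pos: [0.4542, -0.0244, 0.1487]
eef_pos: [0.4542, -0.0244, 0.1487]
eef_pos: [0.4541, -0.0245, 0.1486]
t 11.60 p [454.1 -24.5 148.6] jaw -0.3 tilt(tool y) [ 0.001 -0.    -1.   ] open 0.996 F [-0.5  0.5  0.8] q [-0.28 -0.11  2.18  0.    1.07 -0.27]
goal [456.5 113.7  36. ] shift x y z (tool mm) [  1.5 112.6 138.3] ay 0.0045 (alt -3.1371)
after turn: shift [  0.9 112.6 138.3]
```

```bash
python3 -m inch '[{"ax":0,"ay":0,"az":0,"x":0,"y":5,"z":34.5,"hand":-1},{"ax":0,"ay":0,"az":0,"x":1,"y":5,"z":34.5,"hand":-1},{"ax":0,"ay":0,"az":0,"x":0,"y":5,"z":34.5,"hand":-1},{"ax":0,"ay":0,"az":0,"x":0,"y":5,"z":34.8,"hand":-1},{"ax":0,"ay":0,"az":0,"x":0,"y":10,"z":0,"hand":-1}]'|grep eef
python3 -m inch '[{"ax":0,"ay":0,"az":0,"x":0,"y":28,"z":0,"hand":-1},{"ax":0,"ay":0,"az":0,"x":0,"y":28,"z":0,"hand":-1},{"ax":0,"ay":0,"az":0,"x":0,"y":27,"z":0,"hand":-1},{"ax":0,"ay":0,"az":0,"x":0,"y":0,"z":0,"hand":-1},{"ax":0,"ay":0,"az":0,"x":0,"y":0,"z":0,"hand":-1}]'
python3 go.py 456.5 113.7 34 -0.6
```

```text
eef_pos: [0.456, 0.1181, 0.1194]
time: 12.43
eef_pos: [0.4542, 0.1134, 0.0342]
tcp_rot: [0.707, -0.004, 0.001, -0.707]
contact_force: [0.4, 0.4, 0.5]
opening: 1.003
t 12.43 p [454.2 113.4  34.2] jaw -0.3 tilt(tool y) [-0.004 -0.    -1.   ] open 1.003 F [0.4 0.4 0.5] q [ 0.03  0.13  2.2  -0.    0.82  0.03]
goal [456.5 113.7  34. ] shift x y z (tool mm) [2.3 0.2 0.3] ay 0.0044 (alt -3.1372)
after turn: shift [2.3 0.2 0.3]
in tray_blue -22.2 -218.7
```

Close, lift and turn to the tray.

```bash
python3 -m inch '[{"ax":0,"ay":0,"az":0,"x":2,"y":0,"z":0,"hand":1},{"ax":0,"ay":0,"az":0,"x":0,"y":0,"z":0,"hand":1},{"ax":0,"ay":0,"az":0,"x":0,"y":0,"z":0,"hand":1},{"ax":0,"ay":0,"az":0,"x":0,"y":0,"z":0,"hand":1},{"ax":0,"ay":0,"az":0,"x":0,"y":0,"z":0,"hand":1}]' 50
python3 -m inch '[{"ax":0,"ay":0,"az":0,"x":0,"y":0,"z":0,"hand":1},{"ax":0,"ay":0,"az":0,"x":0,"y":0,"z":0,"hand":1}]'
python3 go.py
python3 -m inch '[{"ax":0,"ay":0,"az":0,"x":0,"y":-15,"z":0,"hand":1},{"ax":0,"ay":0.05,"az":0,"x":0,"y":-25,"z":0,"hand":1},{"ax":0,"ay":0,"az":0,"x":0,"y":-30,"z":0,"hand":1},{"ax":0,"ay":0,"az":0,"x":0,"y":-30,"z":0,"hand":1},{"ax":0,"ay":0,"az":0,"x":0,"y":0,"z":0,"hand":1}]'|grep -v rot
python3 go.py tray_blue 49 0 130 -0.2
```

```text
time: 12.85
eef_pos: [0.4591, 0.1135, 0.0377]
tcp_rot: [-0.707, 0.001, -0.003, 0.707]
contact_force: [-1.2, -1.3, 5.2]
opening: 0.618
time: 13.02
eef_pos: [0.4591, 0.1135, 0.0377]
tcp_rot: [0.707, -0.001, 0.003, -0.707]
contact_force: [-1.3, 0.2, 5.2]
opening: 0.622
t 13.02 p [459.1 113.5  37.7] jaw -0.3 tilt(tool y) [ 0.003 -0.    -1.   ] open 0.622 F [-1.3  0.2  5.2] q [ 0.03  0.12  2.19 -0.    0.82  0.03]
in tray_blue -17.4 -218.3
time: 13.43
eef_pos: [0.4618, 0.1137, 0.1425]
contact_force: [1.8, 0.3, -2.1]
opening: 0.622
t 13.43 p [461.8 113.7 142.5] jaw -3.2 tilt(tool y) [ 0.014  0.    -1.   ] open 0.622 F [ 1.8  0.3 -2.1] q [ 0.03 -0.06  2.15  0.    1.04  0.08]
goal [537.5 327.8 130. ] shift x y z (tool mm) [ 63.6  13.7 217.9] ay 0.0041 (alt -3.1375)
after turn: shift [ 62.7  13.7 218.1]
in tray_blue -14.6 -217.9
```

```bash
python3 -m inch '[{"ax":0,"ay":0,"az":0,"x":5,"y":0,"z":17,"hand":1},{"ax":0,"ay":0,"az":0,"x":10.8,"y":0,"z":37,"hand":1},{"ax":0,"ay":0,"az":0,"x":10.8,"y":0,"z":37,"hand":1},{"ax":0,"ay":0,"az":0,"x":10.8,"y":0,"z":37,"hand":1},{"ax":0,"ay":0,"az":0,"x":10.8,"y":0,"z":37,"hand":1}]'|grep eef
python3 -m inch '[{"ax":0,"ay":0,"az":0,"x":10.8,"y":0,"z":37,"hand":1},{"ax":0,"ay":0,"az":0,"x":5,"y":0,"z":18,"hand":1},{"ax":0,"ay":0,"az":0,"x":0,"y":0,"z":0,"hand":1},{"ax":0,"ay":0,"az":0,"x":0,"y":0,"z":0,"hand":1},{"ax":0,"ay":0,"az":0,"x":0,"y":0,"z":0,"hand":1}]'|grep eef
python3 go.py tray_blue 50 2 50 -0.2
```

```text
eef_pos: [0.5145, 0.277, 0.1345]
eef_pos: [0.5326, 0.3288, 0.1342]
t 14.27 p [532.6 328.8 134.2] jaw -3.2 tilt(tool y) [-0.002 -0.001 -1.   ] open 0.618 F [-0.5 -0.1 -2. ] q [ 0.39  0.29  1.78 -0.    1.07  0.45]
goal [538.6 329.7  50. ] shift x y z (tool mm) [ 6.2 84.2  1.3] ay 0.0041 (alt -3.1375)
after turn: shift [ 6.2 84.2  1.4]
in tray_blue 44.0 0.8
```

```bash
python3 -m inch '[{"ax":0,"ay":0.004,"az":0,"x":6,"y":12,"z":1,"hand":1},{"ax":0,"ay":0,"az":0,"x":0,"y":28,"z":0,"hand":1},{"ax":0,"ay":0,"az":0,"x":0,"y":28,"z":0,"hand":1},{"ax":0,"ay":0,"az":0,"x":0,"y":12,"z":0,"hand":1},{"ax":0,"ay":0,"az":0,"x":0,"y":4,"z":0,"hand":1}]'|grep eef
python3 -m inch '[{"ax":0,"ay":0,"az":0,"x":0,"y":2,"z":0,"hand":1},{"ax":0,"ay":0,"az":0,"x":0,"y":2,"z":0,"hand":1},{"ax":0,"ay":0,"az":0,"x":0,"y":0,"z":0,"hand":1},{"ax":0,"ay":0,"az":0,"x":0,"y":0,"z":0,"hand":1}]'|grep -v rot
python3 -m inch '[{"ax":0,"ay":0,"az":0,"x":0,"y":1,"z":0,"hand":1},{"ax":0,"ay":0,"az":0,"x":0,"y":1,"z":0,"hand":1},{"ax":0,"ay":0,"az":0,"x":0,"y":0,"z":0,"hand":1}]'|grep -v rot
python3 go.py
```

```text
eef_pos: [0.5369, 0.3281, 0.0477]
time: 15.02
eef_pos: [0.5407, 0.3308, 0.0492]
contact_force: [-0.5, 1.2, -2.7]
opening: 0.619
time: 15.27
eef_pos: [0.5397, 0.3305, 0.0458]
contact_force: [0.5, 0.8, -2.8]
opening: 0.621
t 15.27 p [539.7 330.5  45.8] jaw -3.4 tilt(tool y) [ 0.001  0.    -1.   ] open 0.621 F [ 0.5  0.8 -2.8] q [ 0.39  0.42  1.8  -0.    0.92  0.45]
in tray_blue 51.0 2.8
```

```bash
python3 -m inch '[{"ax":0,"ay":0,"az":0,"x":0,"y":1,"z":0,"hand":1},{"ax":0,"ay":0,"az":0,"x":0,"y":0.6,"z":0,"hand":1},{"ax":0,"ay":0,"az":0,"x":0,"y":0,"z":0,"hand":1},{"ax":0,"ay":0,"az":0,"x":0,"y":0,"z":0,"hand":1}]'|grep -v rot
python3 -m inch '[{"ax":0,"ay":0,"az":0,"x":1.5,"y":0,"z":0,"hand":1},{"ax":0,"ay":0,"az":0,"x":1.5,"y":0,"z":0,"hand":1},{"ax":0,"ay":0,"az":0,"x":1.5,"y":0,"z":0,"hand":1},{"ax":0,"ay":0,"az":0,"x":1,"y":0,"z":0,"hand":1},{"ax":0,"ay":0,"az":0,"x":0,"y":0,"z":0,"hand":1}]'|grep -v rot
python3 go.py
python3 -m inch '[{"ax":0,"ay":0,"az":0,"x":0,"y":0,"z":3,"hand":1},{"ax":0,"ay":0,"az":0,"x":0,"y":0,"z":3,"hand":1},{"ax":0,"ay":0,"az":0,"x":0,"y":0,"z":2,"hand":1},{"ax":0,"ay":0,"az":0,"x":0,"y":0,"z":0,"hand":1}]'|grep -v rot
python3 go.py
```

```text
time: 15.6
eef_pos: [0.5396, 0.3304, 0.0438]
contact_force: [0.7, -0.0, -2.3]
opening: 0.621
time: 16.02
eef_pos: [0.5449, 0.3301, 0.0439]
contact_force: [-2.6, 0.1, -0.6]
opening: 0.621
t 16.02 p [544.9 330.1  43.9] jaw -3.4 tilt(tool y) [-0.001 -0.    -1.   ] open 0.621 F [-2.6  0.1 -0.6] q [0.39 0.43 1.79 0.   0.93 0.44]
in tray_blue 56.2 2.7
time: 16.35
eef_pos: [0.5454, 0.3382, 0.0439]
contact_force: [-2.6, -2.6, 0.3]
opening: 0.624
t 16.35 p [545.4 338.2  43.9] jaw -3.4 tilt(tool y) [-0. -0. -1.] open 0.624 F [-2.6 -2.6  0.3] q [ 0.4   0.44  1.78 -0.    0.93  0.46]
in tray_blue 56.3 10.8
```

```bash
python3 -m inch '[{"ax":0,"ay":0,"az":0,"x":0,"y":0,"z":1.5,"hand":1},{"ax":0,"ay":0,"az":0,"x":0,"y":0,"z":1.5,"hand":1},{"ax":0,"ay":0,"az":0,"x":0,"y":0,"z":0,"hand":1},{"ax":0,"ay":0,"az":0,"x":0,"y":0,"z":0,"hand":1}]'|grep -v rot
python3 go.py
python3 -m inch '[{"ax":0,"ay":0,"az":0,"x":0,"y":0,"z":1.5,"hand":1},{"ax":0,"ay":0,"az":0,"x":0,"y":0,"z":1.5,"hand":1},{"ax":0,"ay":0,"az":0,"x":0,"y":0,"z":1.5,"hand":1},{"ax":0,"ay":0,"az":0,"x":0,"y":0,"z":0,"hand":1}]'|grep -v rot
python3 go.py
```

```text
time: 16.68
eef_pos: [0.5455, 0.3409, 0.0439]
contact_force: [-2.5, -4.1, 0.5]
opening: 0.622
t 16.68 p [545.5 340.9  43.9] jaw -3.4 tilt(tool y) [-0.001 -0.    -1.   ] open 0.622 F [-2.5 -4.1  0.5] q [ 0.4   0.44  1.77 -0.    0.93  0.46]
in tray_blue 56.3 13.6
time: 17.02
eef_pos: [0.5456, 0.3414, 0.0439]
contact_force: [-5.1, -17.3, 6.9]
opening: 0.621
t 17.02 p [545.6 341.4  43.9] jaw -3.3 tilt(tool y) [-0.004 -0.009 -1.   ] open 0.621 F [ -5.1 -17.3   6.9] q [ 0.4   0.44  1.77 -0.01  0.94  0.47]
in tray_blue 56.3 14.1
```

```bash
python3 -m inch '[{"ax":0,"ay":0,"az":0,"x":2,"y":0,"z":0,"hand":1},{"ax":0,"ay":0,"az":0,"x":2,"y":0,"z":0,"hand":1},{"ax":0,"ay":0,"az":0,"x":0,"y":0,"z":0,"hand":1}]'|grep -v rot
python3 go.py
python3 -m inch '[{"ax":0,"ay":0,"az":0,"x":-2,"y":0,"z":-1.5,"hand":1},{"ax":0,"ay":0,"az":0,"x":-1,"y":0,"z":-1.5,"hand":1},{"ax":0,"ay":0,"az":0,"x":0,"y":0,"z":0,"hand":1},{"ax":0,"ay":0,"az":0,"x":0,"y":0,"z":0,"hand":1}]'|grep -v rot
python3 go.py
```

```text
time: 17.27
eef_pos: [0.546, 0.3415, 0.0441]
contact_force: [-15.8, -17.2, 15.5]
opening: 0.619
t 17.27 p [546.  341.5  44.1] jaw -3.3 tilt(tool y) [-0.014 -0.01  -1.   ] open 0.619 F [-15.8 -17.2  15.5] q [ 0.4   0.45  1.76 -0.    0.95  0.46]
in tray_blue 56.7 14.2
time: 17.6
eef_pos: [0.5456, 0.3414, 0.0439]
contact_force: [-6.3, -6.2, 5.6]
opening: 0.618
t 17.60 p [545.6 341.4  43.9] jaw -3.4 tilt(tool y) [-0.004 -0.003 -1.   ] open 0.618 F [-6.3 -6.2  5.6] q [ 0.4   0.44  1.77 -0.    0.94  0.46]
in tray_blue 56.3 14.0
```

```bash
python3 -m inch '[{"ax":0,"ay":0,"az":0,"x":0,"y":0,"z":0,"hand":0},{"ax":0,"ay":0,"az":0,"x":0,"y":0,"z":0,"hand":-0.6},{"ax":0,"ay":0,"az":0,"x":0,"y":0,"z":0,"hand":-1},{"ax":0,"ay":0,"az":0,"x":0,"y":0,"z":0,"hand":-1},{"ax":0,"ay":0,"az":0,"x":0,"y":0,"z":0,"hand":-1}]'|grep -v rot
python3 -m inch '[{"ax":0,"ay":0,"az":0,"x":0,"y":-15,"z":0,"hand":-1},{"ax":0,"ay":0,"az":0,"x":0,"y":-30,"z":0,"hand":-1},{"ax":0,"ay":0,"az":0,"x":0,"y":-35,"z":0,"hand":-1},{"ax":0,"ay":0,"az":0,"x":0,"y":-35,"z":0,"hand":-1},{"ax":0,"ay":0,"az":0,"x":0,"y":0,"z":-30,"hand":-1}]'|grep -v rot
for i in 1 2; do python3 -m inch '[{"ax":0,"ay":0,"az":0,"x":0,"y":0,"z":-38,"hand":-1},{"ax":0,"ay":0,"az":0,"x":0,"y":0,"z":-38,"hand":-1},{"ax":0,"ay":0,"az":0,"x":0,"y":0,"z":-38,"hand":-1},{"ax":0,"ay":0,"az":0,"x":0,"y":0,"z":-38,"hand":-1},{"ax":0,"ay":0,"az":0,"x":0,"y":0,"z":-10,"hand":-1}]'|grep -v rot; done
python3 chk.py tea,tray_blue,55.5,68 sugar,tray_blue,55.5,14
python3 - <<'E'
from h import *
t=cv2.imread("pics/now_top.png");T=cam("top");T["img"]=cv2.imread("pics/top0.png")[:,:,::-1].copy()
for n,xy in(("yellow",(590.8,-10)),("blue",(584.3,-127.2))):
    for a in(55,65,75,85): q,f=fit([T],n,[*xy,np.radians(a)]);print(n,q[:2].round(1),np.degrees(q[2]).round(1),round(f,3))
cv2.imwrite("pics/c5.png",cv2.resize(t[200:330,80:240],(739,600),interpolation=2))
E
python3 go.py 590.5 -10 110 72
```

```text
time: 18.02
eef_pos: [0.5477, 0.3432, 0.0444]
contact_force: [0.2, -0.1, -0.2]
opening: 0.997
time: 18.43
eef_pos: [0.55, 0.3177, 0.1703]
contact_force: [1.5, -1.2, 1.6]
opening: 0.999
time: 18.85
eef_pos: [0.5356, 0.147, 0.1602]
contact_force: [-0.4, -0.2, 0.4]
opening: 0.994
time: 19.27
eef_pos: [0.5264, -0.0147, 0.1603]
contact_force: [0.1, 0.1, -0.1]
opening: 0.999
tea in tray_blue [55.2 64.4] yaw -1.5 cost 0.180
tea in tray_blue [71.2 70.1] yaw -2.9 cost 0.172
tea in tray_blue [57.  68.3] yaw 0.0 cost 0.449
sugar in tray_blue [54.4 11.9] yaw -1.4 cost 0.087
sugar in tray_blue [48.7 15. ] yaw -2.3 cost 0.188
sugar in tray_blue [54.8 14. ] yaw -1.2 cost 0.250
yellow [590.4 -10.3] 71.0 0.065
yellow [590.4 -10.3] 70.9 0.065
yellow [591.  -10.5] 69.1 0.071
yellow [589.9 -10. ] 90.9 0.131
blue [ 584.5 -127.5] 77.3 0.06
blue [ 584.4 -127.4] 77.0 0.057
blue [ 584.5 -127.4] 77.7 0.058
blue [ 584.3 -127.4] 77.1 0.073
t 19.42 p [526.4 -11.  159.7] jaw -3.5 tilt(tool y) [ 0.002  0.001 -1.   ] open 1.002 F [ 0.9 -1.   0.5] q [-0.21  0.04  2.01  0.    1.08 -0.15]
goal [590.5 -10.  110. ] shift x y z (tool mm) [63.9 49.8  4.9] ay -1.3178 (alt 1.8238)
after turn: shift [ 20.7  49.7 -60.7]
```

View pics/c5.png

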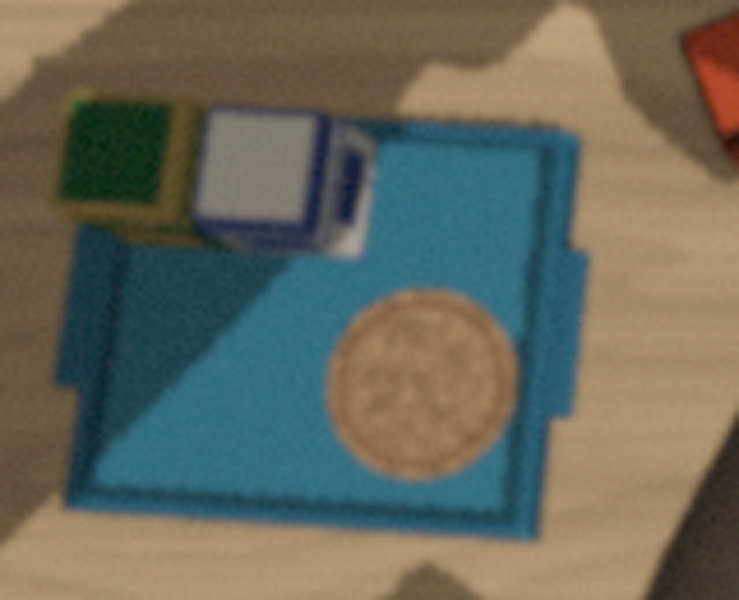

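```bash
for i in 1 2; do python3 -m inch '[{"ax":0,"ay":-0.118,"az":0,"x":0,"y":0,"z":0,"hand":-1},{"ax":0,"ay":-0.118,"az":0,"x":0,"y":0,"z":0,"hand":-1},{"ax":0,"ay":-0.118,"az":0,"x":0,"y":0,"z":0,"hand":-1},{"ax":0,"ay":-0.118,"az":0,"x":0,"y":0,"z":0,"hand":-1},{"ax":0,"ay":-0.118,"az":0,"x":0,"y":0,"z":0,"hand":-1}]'|grep eef; done
python3 -m inch '[{"ax":0,"ay":-0.12,"az":0,"x":0,"y":0,"z":0,"hand":-1},{"ax":0,"ay":0,"az":0,"x":10,"y":10,"z":-30,"hand":-1},{"ax":0,"ay":0,"az":0,"x":10,"y":10,"z":-30,"hand":-1},{"ax":0,"ay":0,"az":0,"x":0,"y":0,"z":0,"hand":-1},{"ax":0,"ay":0,"az":0,"x":0,"y":0,"z":0,"hand":-1}]'|grep eef
python3 go.py 590.5 -10.2 34 71
```

```text
eef_pos: [0.5261, -0.0086, 0.1591]
eef_pos: [0.5261, -0.0086, 0.1591]
eef_pos: [0.5895, -0.0091, 0.1374]
t 20.67 p [589.5  -9.1 137.4] jaw 71.2 tilt(tool y) [-0.003  0.001 -1.   ] open 1.001 F [-0.7  0.8 -0.3] q [-0.19  0.21  1.87  0.    1.06 -1.43]
goal [590.5 -10.2  34. ] shift x y z (tool mm) [ -0.7 103.4  -1.6] ay 0.0043 (alt -3.1373)
after turn: shift [ -0.7 103.4  -1.6]
```

```bash
python3 -m inch '[{"ax":0,"ay":0,"az":0,"x":-0.5,"y":20,"z":-1,"hand":-1},{"ax":0,"ay":0,"az":0,"x":0,"y":28,"z":0,"hand":-1},{"ax":0,"ay":0,"az":0,"x":0,"y":28,"z":0,"hand":-1},{"ax":0,"ay":0,"az":0,"x":0,"y":24,"z":0,"hand":-1},{"ax":0,"ay":0,"az":0,"x":0,"y":2,"z":0,"hand":-1}]'|grep -v rot
python3 -m inch '[{"ax":0,"ay":0,"az":0,"x":0,"y":0,"z":0,"hand":-1},{"ax":0,"ay":0,"az":0,"x":0,"y":0,"z":0,"hand":1},{"ax":0,"ay":0,"az":0,"x":0,"y":0,"z":0,"hand":1},{"ax":0,"ay":0,"az":0,"x":0,"y":0,"z":0,"hand":1},{"ax":0,"ay":0,"az":0,"x":0,"y":0,"z":0,"hand":1}]' 40|grep -v rot
python3 -m inch '[{"ax":0,"ay":0,"az":0,"x":0,"y":0,"z":0,"hand":1},{"ax":0,"ay":0,"az":0,"x":0,"y":0,"z":0,"hand":1},{"ax":0,"ay":0,"az":0,"x":0,"y":0,"z":0,"hand":1}]'|grep -v rot
python3 go.py tray_blue -25 -45 150 71
```

```text
time: 21.08
eef_pos: [0.5857, -0.0101, 0.0326]
contact_force: [-1.7, 0.0, -0.6]
opening: 0.997
time: 21.5
eef_pos: [0.5917, -0.0122, 0.0398]
contact_force: [-1.2, 2.1, 6.8]
opening: 0.697
time: 21.75
eef_pos: [0.5918, -0.0122, 0.0398]
contact_force: [-0.5, 2.0, 7.2]
opening: 0.701
t 21.75 p [591.8 -12.2  39.8] jaw 71.1 tilt(tool y) [ 0.004 -0.    -1.   ] open 0.701 F [-0.5  2.   7.2] q [-0.19  0.35  1.91  0.    0.88 -1.43]
goal [461.1 287.  150. ] shift x y z (tool mm) [ 240.8 -110.8  220.2] ay 0.0572 (alt -3.0844)
after turn: shift [ 227.8 -110.9  233.6]
```

```bash
python3 -m inch '[{"ax":0,"ay":0,"az":0,"x":0,"y":-12,"z":0,"hand":1},{"ax":0,"ay":0,"az":0,"x":0,"y":-25,"z":0,"hand":1},{"ax":0,"ay":0,"az":0,"x":0,"y":-30,"z":0,"hand":1},{"ax":0,"ay":0,"az":0,"x":0,"y":-30,"z":0,"hand":1},{"ax":0,"ay":0,"az":0,"x":10,"y":-13,"z":9,"hand":1}]'|grep -v rot
python3 -m inch '[{"ax":0,"ay":0,"az":0,"x":25.6,"y":0,"z":23.4,"hand":1},{"ax":0,"ay":0,"az":0,"x":25.6,"y":0,"z":23.4,"hand":1},{"ax":0,"ay":0,"az":0,"x":25.6,"y":0,"z":23.4,"hand":1},{"ax":0,"ay":0,"az":0,"x":25.6,"y":0,"z":23.4,"hand":1},{"ax":0,"ay":0,"az":0,"x":25.6,"y":0,"z":23.4,"hand":1}]'|grep eef
python3 -m inch '[{"ax":0,"ay":0,"az":0,"x":25.6,"y":0,"z":23.4,"hand":1},{"ax":0,"ay":0,"az":0,"x":25.6,"y":0,"z":23.4,"hand":1},{"ax":0,"ay":0,"az":0,"x":25.6,"y":0,"z":23.4,"hand":1},{"ax":0,"ay":0,"az":0,"x":25.8,"y":0,"z":24,"hand":1},{"ax":0,"ay":0,"az":0,"x":0,"y":0,"z":0,"hand":1}]'|grep eef
python3 -m inch '[{"ax":0,"ay":0,"az":0,"x":0,"y":0,"z":0,"hand":1},{"ax":0,"ay":0,"az":0,"x":0,"y":0,"z":0,"hand":1}]'|grep -v rot
python3 go.py tray_blue -25 -45 150 74.2
```

```text
time: 22.17
eef_pos: [0.5875, -0.0018, 0.1525]
contact_force: [1.3, 0.5, -0.1]
opening: 0.702
eef_pos: [0.5143, 0.1602, 0.1475]
eef_pos: [0.4566, 0.2909, 0.1473]
time: 23.17
eef_pos: [0.4595, 0.2865, 0.1472]
contact_force: [-0.1, 0.0, -1.3]
opening: 0.699
t 23.17 p [459.5 286.5 147.2] jaw 71.1 tilt(tool y) [ 0. -0. -1.] open 0.699 F [-0.1  0.  -1.3] q [ 0.37  0.09  1.98 -0.    1.06 -0.87]
goal [461.1 287.  150. ] shift x y z (tool mm) [ 1.  -2.8 -1.4] ay 0.0023 (alt -3.1393)
after turn: shift [ 1.  -2.8 -1.4]
in tray_blue -26.6 -45.6
```

```bash
cat > coast.py <<'E'
from h import *
M["coaster"]=[ring(42,8)]
t,s=cam("top"),cam("scene"); now=[c["img"].copy() for c in(t,s)]
t["img"]=cv2.imread("pics/now_top.png")[:,:,::-1].copy();s["img"]=cv2.imread("pics/now_scene.png")[:,:,::-1].copy()
n=sys.argv[1]; q0=[461,287,0] if n=="tray_blue" else [467.9,-370.5,0]
for cs in([t],[s],[t,s]): q,f=fit(cs,"coaster",q0);print("coaster",q[:2].round(1),round(f,3))
t["img"],s["img"]=now
if len(sys.argv)>2:
    m,x,y,a,z=sys.argv[2],*map(float,sys.argv[3:7])
    for cs in([t],[s],[t,s]): q,f=fit(cs,m,[x,y,np.radians(a)],z);print(m,q[:2].round(1),np.degrees(q[2]).round(1),round(f,3))
E
python3 coast.py tray_blue yellow 458 287 71 107.5
```

```text
coaster [461.3 287. ] 0.026
coaster [462.5 287.3] 0.048
coaster [461.9 287.3] 0.08
yellow [457.2 277.6] 58.5 0.158
yellow [458.3 286. ] 74.6 0.07
yellow [459.  284.7] 65.4 0.301
```

```bash
python3 -m inch '[{"ax":0,"ay":0,"az":0,"x":1.9,"y":12,"z":-3.6,"hand":1},{"ax":0,"ay":0,"az":0,"x":0,"y":28,"z":0,"hand":1},{"ax":0,"ay":0,"az":0,"x":0,"y":28,"z":0,"hand":1},{"ax":0,"ay":0,"az":0,"x":0,"y":20,"z":0,"hand":1},{"ax":0,"ay":0,"az":0,"x":0,"y":6,"z":0,"hand":1}]'|grep -v rot
python3 -m inch '[{"ax":0,"ay":0,"az":0,"x":0,"y":1,"z":0,"hand":1},{"ax":0,"ay":0,"az":0,"x":0,"y":0,"z":0,"hand":1},{"ax":0,"ay":0,"az":0,"x":0,"y":0,"z":0,"hand":1}]'|grep -v rot
python3 go.py tray_blue -25 -45 48 74.2
```

```text
time: 23.68
eef_pos: [0.4612, 0.2851, 0.048]
contact_force: [-1.7, 0.6, -1.8]
opening: 0.7
time: 23.93
eef_pos: [0.465, 0.2875, 0.0532]
contact_force: [-0.2, 0.0, -0.9]
opening: 0.703
t 23.93 p [465.  287.5  53.2] jaw 71.1 tilt(tool y) [ 0.003  0.001 -1.   ] open 0.703 F [-0.2  0.  -0.9] q [ 0.37  0.24  2.01 -0.    0.88 -0.87]
goal [461.1 287.   48. ] shift x y z (tool mm) [-1.8  5.2  3.5] ay 0.0011 (alt -3.1405)
after turn: shift [-1.8  5.2  3.5]
in tray_blue -21.2 -44.2
```

```bash
python3 -m inch '[{"ax":0,"ay":0,"az":0,"x":0,"y":2,"z":1,"hand":1},{"ax":0,"ay":0,"az":0,"x":0,"y":1.5,"z":0,"hand":1},{"ax":0,"ay":0,"az":0,"x":0,"y":0,"z":0,"hand":1},{"ax":0,"ay":0,"az":0,"x":0,"y":0,"z":0,"hand":1}]'|grep -v rot
python3 -m inch '[{"ax":0,"ay":0,"az":0,"x":0,"y":1,"z":0,"hand":1},{"ax":0,"ay":0,"az":0,"x":0,"y":0.5,"z":0,"hand":1},{"ax":0,"ay":0,"az":0,"x":0,"y":0,"z":0,"hand":1},{"ax":0,"ay":0,"az":0,"x":0,"y":0,"z":0,"hand":1}]'|grep -v rot
python3 coast.py tray_blue yellow 461 287 71 9
```

```text
time: 24.27
eef_pos: [0.4627, 0.2878, 0.0488]
contact_force: [-0.3, -0.6, -1.1]
opening: 0.702
time: 24.6
eef_pos: [0.463, 0.2879, 0.0478]
contact_force: [-1.1, -1.0, 6.2]
opening: 0.7
coaster [461.3 287. ] 0.026
coaster [462.5 287.3] 0.048
coaster [461.9 287.3] 0.08
yellow [460.9 274.5] 56.0 0.269
yellow [466.9 286.9] 74.5 0.14
yellow [462.5 284.8] 79.6 0.491
```

```bash
python3 -m inch '[{"ax":0,"ay":0,"az":0,"x":0,"y":0,"z":0,"hand":0},{"ax":0,"ay":0,"az":0,"x":0,"y":0,"z":0,"hand":-0.6},{"ax":0,"ay":0,"az":0,"x":0,"y":0,"z":0,"hand":-1},{"ax":0,"ay":0,"az":0,"x":0,"y":0,"z":0,"hand":-1},{"ax":0,"ay":0,"az":0,"x":0,"y":-5,"z":0,"hand":-1}]'|grep -v rot
python3 -m inch '[{"ax":0,"ay":0,"az":0,"x":0,"y":-20,"z":0,"hand":-1},{"ax":0,"ay":0,"az":0,"x":0,"y":-30,"z":0,"hand":-1},{"ax":0,"ay":0,"az":0,"x":0,"y":-35,"z":0,"hand":-1},{"ax":0,"ay":0.12,"az":0,"x":0,"y":-20,"z":0,"hand":-1},{"ax":0,"ay":0.12,"az":0,"x":0,"y":0,"z":0,"hand":-1}]'|grep -v rot
python3 -m inch '[{"ax":0,"ay":0.12,"az":0,"x":0,"y":0,"z":0,"hand":-1},{"ax":0,"ay":0.12,"az":0,"x":0,"y":0,"z":0,"hand":-1},{"ax":0,"ay":0.12,"az":0,"x":0,"y":0,"z":0,"hand":-1},{"ax":0,"ay":0.12,"az":0,"x":0,"y":0,"z":0,"hand":-1},{"ax":0,"ay":0.12,"az":0,"x":0,"y":0,"z":0,"hand":-1}]'|grep -v rot
python3 go.py 585.7 132.3 110 22
```

```text
time: 25.12
eef_pos: [0.4617, 0.2873, 0.0507]
contact_force: [-0.3, -0.2, -0.7]
opening: 0.998
time: 25.53
eef_pos: [0.466, 0.2891, 0.1634]
contact_force: [0.0, -0.0, 0.5]
opening: 1.001
time: 25.95
eef_pos: [0.4626, 0.2876, 0.157]
contact_force: [-0.4, -0.0, 0.3]
opening: 1.0
t 25.95 p [462.6 287.6 157. ] jaw 22.6 tilt(tool y) [ 0.  0. -1.] open 1.000 F [-0.4 -0.   0.3] q [ 0.37  0.09  1.97  0.    1.08 -0.02]
goal [585.7 132.3 110. ] shift x y z (tool mm) [  53.9   47.  -190.7] ay 0.0109 (alt -3.1307)
after turn: shift [  56.    47.  -190.1]
in tray_blue -23.6 -44.2
```

```bash
python3 -m inch '[{"ax":0,"ay":0.011,"az":0,"x":11,"y":0,"z":-37,"hand":-1},{"ax":0,"ay":0,"az":0,"x":11,"y":5,"z":-38,"hand":-1},{"ax":0,"ay":0,"az":0,"x":11,"y":10,"z":-38,"hand":-1},{"ax":0,"ay":0,"az":0,"x":11,"y":15,"z":-38,"hand":-1},{"ax":0,"ay":0,"az":0,"x":11.5,"y":15,"z":-39,"hand":-1}]'|grep -v rot
python3 -m inch '[{"ax":0,"ay":0,"az":0,"x":0,"y":0,"z":0,"hand":-1},{"ax":0,"ay":0,"az":0,"x":0,"y":0,"z":0,"hand":-1},{"ax":0,"ay":0,"az":0,"x":0,"y":0,"z":0,"hand":-1}]'|grep -v rot
python3 go.py 585.7 132.3 34 22
python3 chk.py yellow,tray_blue,-25,-45,8,1.29 tea,tray_blue,55.5,68 sugar,tray_blue,55.5,14
python3 coast.py tray_blue
python3 - <<'E'
import cv2,numpy as np
a=cv2.imread("pics/now_top.png");b=cv2.imread("pics/now_scene.png")
cv2.imwrite("pics/c6.png",np.hstack([cv2.resize(a[205:335,75:225],(400,347),interpolation=2),cv2.resize(b[180:310,430:580],(400,347),interpolation=2)]))
E
```

```text
time: 26.37
eef_pos: [0.5864, 0.1335, 0.1129]
contact_force: [0.5, -0.3, 0.2]
opening: 1.0
time: 26.62
eef_pos: [0.5848, 0.135, 0.1125]
contact_force: [0.1, 0.3, 0.1]
opening: 1.001
t 26.62 p [584.8 135.  112.5] jaw 22.3 tilt(tool y) [-0.001  0.    -1.   ] open 1.001 F [0.1 0.3 0.1] q [ 0.06  0.26  1.86  0.    1.02 -0.33]
goal [585.7 132.3  34. ] shift x y z (tool mm) [-0.2 78.5 -2.9] ay 0.0052 (alt -3.1364)
after turn: shift [-0.2 78.5 -2.9]
in tray_blue 107.0 -189.8
yellow in tray_blue [-38.4 -49.9] yaw -12.1 cost 0.534
yellow in tray_blue [-22.2 -42.3] yaw 80.1 cost 0.056
yellow in tray_blue [-24.8 -42.3] yaw 62.2 cost 0.606
tea in tray_blue [54.7 64.7] yaw -2.7 cost 0.146
tea in tray_blue [71.1 70.2] yaw -1.8 cost 0.171
tea in tray_blue [56.8 65.9] yaw 0.7 cost 0.425
sugar in tray_blue [53.7 32.2] yaw 2.3 cost 0.183
sugar in tray_blue [49.3 14.3] yaw -0.7 cost 0.182
sugar in tray_blue [52.  14.2] yaw 0.2 cost 0.479
coaster [470.6 286.8] 0.545
coaster [461.2 288.1] 0.277
coaster [463.1 288.8] 0.802
```

View pics/c6.png

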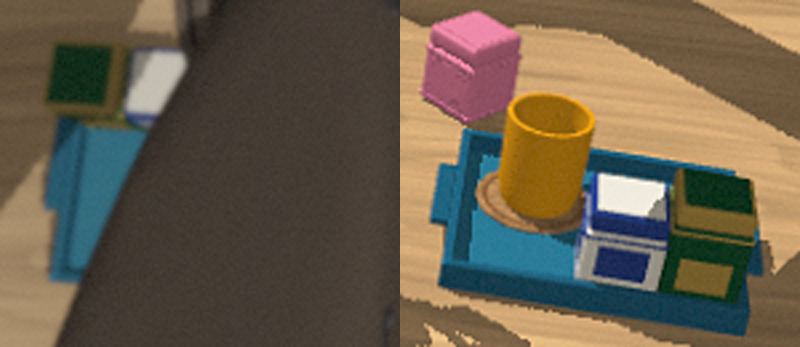

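```bash
python3 -m inch '[{"ax":0,"ay":0.005,"az":0,"x":0,"y":14,"z":-3,"hand":-1},{"ax":0,"ay":0,"az":0,"x":0,"y":25,"z":0,"hand":-1},{"ax":0,"ay":0,"az":0,"x":0,"y":25,"z":0,"hand":-1},{"ax":0,"ay":0,"az":0,"x":0,"y":14,"z":0,"hand":-1},{"ax":0,"ay":0,"az":0,"x":0,"y":0,"z":0,"hand":-1}]'|grep -v rot
python3 -m inch '[{"ax":0,"ay":0,"az":0,"x":0,"y":0,"z":0,"hand":-1},{"ax":0,"ay":0,"az":0,"x":0,"y":0,"z":0,"hand":1},{"ax":0,"ay":0,"az":0,"x":0,"y":0,"z":0,"hand":1},{"ax":0,"ay":0,"az":0,"x":0,"y":0,"z":0,"hand":1},{"ax":0,"ay":0,"az":0,"x":0,"y":0,"z":0,"hand":1}]' 50|grep -v rot
python3 -m inch '[{"ax":0,"ay":0,"az":0,"x":0,"y":0,"z":0,"hand":1},{"ax":0,"ay":0,"az":0,"x":0,"y":0,"z":0,"hand":1},{"ax":0,"ay":0,"az":0,"x":0,"y":0,"z":0,"hand":1}]'|grep -v rot
python3 go.py tray_wood 49 60 150 0
```

```text
time: 27.23
eef_pos: [0.5826, 0.1323, 0.03]
contact_force: [0.5, -0.4, -0.6]
opening: 0.998
time: 27.65
eef_pos: [0.5874, 0.1323, 0.0367]
contact_force: [-2.1, -0.1, 5.8]
opening: 0.626
time: 27.9
eef_pos: [0.5874, 0.1323, 0.0366]
contact_force: [-3.0, -0.5, 6.2]
opening: 0.624
t 27.90 p [587.4 132.3  36.6] jaw 22.1 tilt(tool y) [ 0.003 -0.    -1.   ] open 0.624 F [-3.  -0.5  6.2] q [ 0.05  0.37  1.88 -0.    0.88 -0.33]
goal [ 533.9 -260.3  150. ] shift x y z (tool mm) [-196.8 -113.5 -343.8] ay 0.3100 (alt -2.8316)
after turn: shift [ -82.5 -113.2 -387.5]
in tray_blue 109.7 -192.4
```

```bash
python3 -m inch '[{"ax":0,"ay":0,"az":0,"x":0,"y":-12,"z":0,"hand":1},{"ax":0,"ay":0.103,"az":0,"x":0,"y":-25,"z":0,"hand":1},{"ax":0,"ay":0.103,"az":0,"x":0,"y":-30,"z":0,"hand":1},{"ax":0,"ay":0.104,"az":0,"x":0,"y":-30,"z":0,"hand":1},{"ax":0,"ay":0,"az":0,"x":-3.5,"y":-15,"z":-17.5,"hand":1}]'|grep -v rot
for i in 1 2; do python3 -m inch '[{"ax":0,"ay":0,"az":0,"x":-7.5,"y":0,"z":-35,"hand":1},{"ax":0,"ay":0,"az":0,"x":-7.5,"y":0,"z":-35,"hand":1},{"ax":0,"ay":0,"az":0,"x":-7.5,"y":0,"z":-35,"hand":1},{"ax":0,"ay":0,"az":0,"x":-7.5,"y":0,"z":-35,"hand":1},{"ax":0,"ay":0,"az":0,"x":-7.5,"y":0,"z":-35,"hand":1}]'|grep -v rot; done
python3 -m inch '[{"ax":0,"ay":0,"az":0,"x":-4,"y":0,"z":-20,"hand":1},{"ax":0,"ay":0,"az":0,"x":0,"y":0,"z":0,"hand":1},{"ax":0,"ay":0,"az":0,"x":0,"y":0,"z":0,"hand":1},{"ax":0,"ay":0,"az":0,"x":0,"y":0,"z":0,"hand":1}]'|grep -v rot
python3 go.py tray_wood 50 60 48 0
```

```text
time: 28.32
eef_pos: [0.5859, 0.1164, 0.1515]
contact_force: [1.3, 0.1, -0.7]
opening: 0.624
time: 28.73
eef_pos: [0.559, -0.0642, 0.147]
contact_force: [0.1, 0.9, -1.8]
opening: 0.625
time: 29.15
eef_pos: [0.5347, -0.2417, 0.147]
contact_force: [0.8, -0.2, -1.4]
opening: 0.63
time: 29.48
eef_pos: [0.5327, -0.2596, 0.1465]
contact_force: [0.1, 0.0, -2.3]
opening: 0.625
t 29.48 p [ 532.7 -259.6  146.5] jaw 4.3 tilt(tool y) [-0.     0.001 -1.   ] open 0.625 F [ 0.1  0.  -2.3] q [-0.62  0.2   1.86  0.    1.08 -0.7 ]
goal [ 534.9 -260.2   48. ] shift x y z (tool mm) [ 2.2 98.5 -0.9] ay -0.0003 (alt 3.1413)
after turn: shift [ 2.2 98.5 -0.9]
in tray_wood 47.9 60.8
```

```bash
python3 -m inch '[{"ax":0,"ay":0,"az":0,"x":0.5,"y":14,"z":-0.5,"hand":1},{"ax":0,"ay":0,"az":0,"x":0,"y":28,"z":0,"hand":1},{"ax":0,"ay":0,"az":0,"x":0,"y":28,"z":0,"hand":1},{"ax":0,"ay":0,"az":0,"x":0,"y":20,"z":0,"hand":1},{"ax":0,"ay":0,"az":0,"x":0,"y":8,"z":0,"hand":1}]'|grep -v rot
python3 -m inch '[{"ax":0,"ay":0,"az":0,"x":0,"y":1,"z":0,"hand":1},{"ax":0,"ay":0,"az":0,"x":0,"y":0,"z":0,"hand":1},{"ax":0,"ay":0,"az":0,"x":0,"y":0,"z":0,"hand":1},{"ax":0,"ay":0,"az":0,"x":0,"y":0,"z":0,"hand":1}]'|grep -v rot
python3 go.py tray_wood 55.5 68 42.6 0
```

```text
time: 29.9
eef_pos: [0.5311, -0.2575, 0.0437]
contact_force: [0.6, 0.8, -1.7]
opening: 0.63
time: 30.23
eef_pos: [0.5347, -0.2614, 0.0495]
contact_force: [-0.0, -0.6, -1.8]
opening: 0.628
t 30.23 p [ 534.7 -261.4   49.5] jaw 4.3 tilt(tool y) [ 0.003 -0.002 -1.   ] open 0.628 F [-0.  -0.6 -1.8] q [-0.63  0.34  1.9  -0.    0.9  -0.7 ]
goal [ 539.7 -251.8   42.6] shift x y z (tool mm) [5.7 6.9 9.2] ay 0.0002 (alt -3.1414)
after turn: shift [5.7 6.9 9.2]
in tray_wood 49.8 58.8
```

```bash
python3 -m inch '[{"ax":0,"ay":0,"az":0,"x":0,"y":2,"z":0,"hand":1},{"ax":0,"ay":0,"az":0,"x":0,"y":2,"z":0,"hand":1},{"ax":0,"ay":0,"az":0,"x":0,"y":1.5,"z":0,"hand":1},{"ax":0,"ay":0,"az":0,"x":0,"y":0,"z":0,"hand":1},{"ax":0,"ay":0,"az":0,"x":0,"y":0,"z":0,"hand":1}]'|grep -v rot
python3 -m inch '[{"ax":0,"ay":0,"az":0,"x":0,"y":0.7,"z":0,"hand":1},{"ax":0,"ay":0,"az":0,"x":0,"y":0.6,"z":0,"hand":1},{"ax":0,"ay":0,"az":0,"x":0,"y":0,"z":0,"hand":1},{"ax":0,"ay":0,"az":0,"x":0,"y":0,"z":0,"hand":1}]'|grep -v rot
python3 go.py
```

```text
time: 30.65
eef_pos: [0.5337, -0.2611, 0.0427]
contact_force: [-0.6, 0.9, 1.8]
opening: 0.627
time: 30.98
eef_pos: [0.5338, -0.2611, 0.0427]
contact_force: [-3.6, 2.2, 9.0]
opening: 0.625
t 30.98 p [ 533.8 -261.1   42.7] jaw 4.3 tilt(tool y) [-0. -0. -1.] open 0.625 F [-3.6  2.2  9. ] q [-0.63  0.35  1.9  -0.    0.89 -0.7 ]
in tray_wood 48.8 59.2
```

```bash
python3 -m inch '[{"ax":0,"ay":0,"az":0,"x":0,"y":-1.4,"z":0,"hand":1},{"ax":0,"ay":0,"az":0,"x":2,"y":0,"z":0,"hand":1},{"ax":0,"ay":0,"az":0,"x":2,"y":0,"z":0,"hand":1},{"ax":0,"ay":0,"az":0,"x":2,"y":0,"z":0,"hand":1},{"ax":0,"ay":0,"az":0,"x":1.5,"y":0,"z":0,"hand":1}]'|grep -v rot
python3 -m inch '[{"ax":0,"ay":0,"az":0,"x":0,"y":0,"z":2,"hand":1},{"ax":0,"ay":0,"az":0,"x":0,"y":0,"z":2,"hand":1},{"ax":0,"ay":0,"az":0,"x":0,"y":0,"z":2,"hand":1},{"ax":0,"ay":0,"az":0,"x":0,"y":0,"z":2,"hand":1},{"ax":0,"ay":0,"az":0,"x":0,"y":0,"z":0,"hand":1}]'|grep -v rot
python3 go.py
python3 -m inch '[{"ax":0,"ay":0,"az":0,"x":0,"y":0,"z":1.5,"hand":1},{"ax":0,"ay":0,"az":0,"x":0,"y":0,"z":1.5,"hand":1},{"ax":0,"ay":0,"az":0,"x":1.5,"y":0,"z":0,"hand":1},{"ax":0,"ay":0,"az":0,"x":0,"y":0,"z":0,"hand":1},{"ax":0,"ay":0,"az":0,"x":0,"y":0,"z":0,"hand":1}]'|grep -v rot
python3 go.py
```

```text
time: 31.4
eef_pos: [0.5392, -0.2608, 0.0428]
contact_force: [-12.6, -1.2, 11.6]
opening: 0.628
time: 31.82
eef_pos: [0.5389, -0.2563, 0.043]
contact_force: [-8.8, -9.4, 3.6]
opening: 0.627
t 31.82 p [ 538.9 -256.3   43. ] jaw 4.3 tilt(tool y) [-0.003 -0.007 -1.   ] open 0.627 F [-8.8 -9.4  3.6] q [-0.61  0.36  1.89 -0.01  0.89 -0.68]
in tray_wood 54.3 63.7
time: 32.23
eef_pos: [0.5389, -0.2532, 0.0431]
contact_force: [-12.9, -10.1, 6.9]
opening: 0.622
t 32.23 p [ 538.9 -253.2   43.1] jaw 4.3 tilt(tool y) [-0.007 -0.006 -1.   ] open 0.622 F [-12.9 -10.1   6.9] q [-0.61  0.36  1.89 -0.01  0.9  -0.67]
in tray_wood 54.5 66.7
```

```bash
python3 -m inch '[{"ax":0,"ay":0,"az":0,"x":-3,"y":0,"z":0,"hand":1},{"ax":0,"ay":0,"az":0,"x":0,"y":0,"z":1,"hand":1},{"ax":0,"ay":0,"az":0,"x":0,"y":0,"z":1,"hand":1},{"ax":0,"ay":0,"az":0,"x":0,"y":0,"z":0,"hand":1}]'|grep -v rot
python3 go.py
python3 -m inch '[{"ax":0,"ay":0,"az":0,"x":0,"y":0,"z":1.5,"hand":1},{"ax":0,"ay":0,"az":0,"x":0,"y":0,"z":1.5,"hand":1},{"ax":0,"ay":0,"az":0,"x":0,"y":0,"z":0,"hand":1},{"ax":0,"ay":0,"az":0,"x":0,"y":0,"z":0,"hand":1}]'|grep -v rot
python3 go.py
```

```text
time: 32.57
eef_pos: [0.5384, -0.2518, 0.043]
contact_force: [-4.1, -11.3, -0.5]
opening: 0.632
t 32.57 p [ 538.4 -251.8   43. ] jaw 4.4 tilt(tool y) [ 0.001 -0.009 -1.   ] open 0.632 F [ -4.1 -11.3  -0.5] q [-0.61  0.35  1.9  -0.01  0.89 -0.68]
in tray_wood 54.2 68.1
time: 32.9
eef_pos: [0.5383, -0.2509, 0.0436]
contact_force: [-6.3, -16.8, -0.4]
opening: 0.624
t 32.90 p [ 538.3 -250.9   43.6] jaw 4.5 tilt(tool y) [ 0.001 -0.013 -1.   ] open 0.624 F [ -6.3 -16.8  -0.4] q [-0.6   0.35  1.9  -0.01  0.88 -0.67]
in tray_wood 54.1 69.1
```

```bash
python3 -m inch '[{"ax":0,"ay":0,"az":0,"x":0,"y":0.5,"z":-1.5,"hand":1},{"ax":0,"ay":0,"az":0,"x":0.5,"y":0.3,"z":-1.5,"hand":1},{"ax":0,"ay":0,"az":0,"x":0,"y":0,"z":-0.5,"hand":1},{"ax":0,"ay":0,"az":0,"x":0,"y":0,"z":0,"hand":1},{"ax":0,"ay":0,"az":0,"x":0,"y":0,"z":0,"hand":1}]'|grep -v rot
python3 go.py
```

```text
time: 33.32
eef_pos: [0.5385, -0.2513, 0.0432]
contact_force: [-7.9, -8.5, 7.7]
opening: 0.628
t 33.32 p [ 538.5 -251.3   43.2] jaw 4.4 tilt(tool y) [-0.002 -0.006 -1.   ] open 0.628 F [-7.9 -8.5  7.7] q [-0.6   0.35  1.9  -0.01  0.89 -0.68]
in tray_wood 54.3 68.6
```

```bash
python3 -m inch '[{"ax":0,"ay":0,"az":0,"x":-0.5,"y":0,"z":-1.5,"hand":1},{"ax":0,"ay":0,"az":0,"x":0,"y":0,"z":0,"hand":1},{"ax":0,"ay":0,"az":0,"x":0,"y":0,"z":0,"hand":0},{"ax":0,"ay":0,"az":0,"x":0,"y":0,"z":0,"hand":-0.6},{"ax":0,"ay":0,"az":0,"x":0,"y":0,"z":0,"hand":-1}]'|grep -v rot
python3 -m inch '[{"ax":0,"ay":0,"az":0,"x":0,"y":0,"z":0,"hand":-1},{"ax":0,"ay":0,"az":0,"x":0,"y":0,"z":0,"hand":-1},{"ax":0,"ay":0,"az":0,"x":0,"y":-15,"z":0,"hand":-1},{"ax":0,"ay":0,"az":0,"x":0,"y":-30,"z":0,"hand":-1},{"ax":0,"ay":0,"az":0,"x":0,"y":-35,"z":0,"hand":-1}]'|grep -v rot
for i in 1 2; do python3 -m inch '[{"ax":0,"ay":-0.12,"az":0,"x":0,"y":-7,"z":0,"hand":-1},{"ax":0,"ay":-0.12,"az":0,"x":0,"y":-7,"z":0,"hand":-1},{"ax":0,"ay":-0.12,"az":0,"x":0,"y":0,"z":0,"hand":-1},{"ax":0,"ay":-0.12,"az":0,"x":0,"y":0,"z":0,"hand":-1},{"ax":0,"ay":-0.12,"az":0,"x":0,"y":0,"z":0,"hand":-1}]'|grep eef; done
python3 go.py 584.4 -127.4 110 77.2
```

```text
time: 33.73
eef_pos: [0.5389, -0.2494, 0.0413]
contact_force: [-0.3, 0.7, -0.5]
opening: 0.889
time: 34.15
eef_pos: [0.5369, -0.2479, 0.1191]
contact_force: [1.2, -0.2, 0.2]
opening: 0.998
eef_pos: [0.5388, -0.2491, 0.1354]
eef_pos: [0.5388, -0.2491, 0.1492]
t 34.98 p [ 538.8 -249.1  149.2] jaw 73.4 tilt(tool y) [ 0.  0. -1.] open 1.000 F [-0.3 -0.6 -0.2] q [-0.6   0.2   1.86  0.    1.08 -1.89]
goal [ 584.4 -127.4  110. ] shift x y z (tool mm) [129.6  39.3  -9. ] ay -0.0663 (alt 3.0753)
after turn: shift [128.7  39.3 -17.5]
in tray_wood 54.7 70.8
```

```bash
python3 -m inch '[{"ax":0,"ay":-0.066,"az":0,"x":0,"y":0,"z":0,"hand":-1},{"ax":0,"ay":0,"az":0,"x":32,"y":5,"z":-4.4,"hand":-1},{"ax":0,"ay":0,"az":0,"x":32,"y":10,"z":-4.4,"hand":-1},{"ax":0,"ay":0,"az":0,"x":32,"y":12,"z":-4.4,"hand":-1},{"ax":0,"ay":0,"az":0,"x":32.5,"y":12,"z":-4.4,"hand":-1}]'|grep eef
python3 -m inch '[{"ax":0,"ay":0,"az":0,"x":0,"y":0,"z":0,"hand":-1},{"ax":0,"ay":0,"az":0,"x":0,"y":0,"z":0,"hand":-1},{"ax":0,"ay":0,"az":0,"x":0,"y":0,"z":0,"hand":-1}]'|grep eef
python3 go.py 584.4 -127.4 34 77.2
python3 chk.py coffee,tray_wood,54.5,68 yellow,tray_blue,-25,-45,8,1.29 sugar,tray_blue,55.5,14 tea,tray_blue,55.5,68
python3 coast.py tray_wood
python3 - <<'E'
import cv2,numpy as np
a=cv2.imread("pics/now_top.png");b=cv2.imread("pics/now_scene.png")
cv2.imwrite("pics/c7.png",np.hstack([cv2.resize(a[205:335,75:225],(400,347),interpolation=2),cv2.resize(a[205:335,400:550],(400,347),interpolation=2)]))
E
```

```text
eef_pos: [0.5856, -0.127, 0.11]
eef_pos: [0.5851, -0.1283, 0.1104]
t 35.65 p [ 585.1 -128.3  110.4] jaw 76.9 tilt(tool y) [-0. -0. -1.] open 0.998 F [-1.1  0.1 -0.5] q [-0.38  0.26  1.86 -0.    1.02 -1.73]
goal [ 584.4 -127.4   34. ] shift x y z (tool mm) [ 0.7 76.4  0.9] ay -0.0057 (alt 3.1359)
after turn: shift [ 0.7 76.4  0.9]
in tray_wood 110.0 187.8
coffee in tray_wood [53.7 68.3] yaw -1.9 cost 0.144
coffee in tray_wood [64.4 72.7] yaw 6.3 cost 0.127
coffee in tray_wood [54.1 69.3] yaw 1.7 cost 0.317
yellow in tray_blue [-22.8 -44.3] yaw 71.6 cost 0.076
yellow in tray_blue [-23.7 -42.4] yaw 79.4 cost 0.041
yellow in tray_blue [-23.5 -43.2] yaw 72.3 cost 0.131
sugar in tray_blue [54.9 12.5] yaw -3.5 cost 0.115
sugar in tray_blue [47.6 15.1] yaw -1.0 cost 0.187
sugar in tray_blue [55.4 13.8] yaw -1.1 cost 0.410
tea in tray_blue [54.2 62.6] yaw -3.1 cost 0.206
tea in tray_blue [71.  70.3] yaw -1.2 cost 0.167
tea in tray_blue [56.9 68.3] yaw -3.5 cost 0.496
coaster [ 467.  -371.1] 0.04
coaster [ 465.6 -371. ] 0.044
coaster [ 466.2 -370.9] 0.087
```

View pics/c7.png

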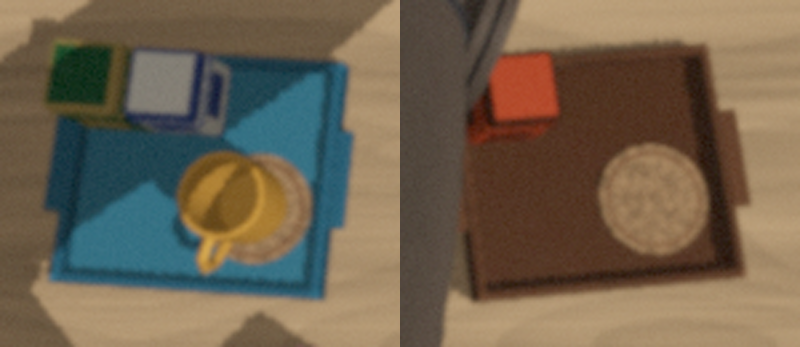

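```bash
python3 -m inch '[{"ax":0,"ay":0,"az":0,"x":0.7,"y":14,"z":0.9,"hand":-1},{"ax":0,"ay":0,"az":0,"x":0,"y":24,"z":0,"hand":-1},{"ax":0,"ay":0,"az":0,"x":0,"y":24,"z":0,"hand":-1},{"ax":0,"ay":0,"az":0,"x":0,"y":14,"z":0,"hand":-1},{"ax":0,"ay":0,"az":0,"x":0,"y":0,"z":0,"hand":-1}]'|grep -v rot
python3 -m inch '[{"ax":0,"ay":0,"az":0,"x":0,"y":0,"z":0,"hand":-1},{"ax":0,"ay":0,"az":0,"x":0,"y":0,"z":0,"hand":1},{"ax":0,"ay":0,"az":0,"x":0,"y":0,"z":0,"hand":1},{"ax":0,"ay":0,"az":0,"x":0,"y":0,"z":0,"hand":1},{"ax":0,"ay":0,"az":0,"x":0,"y":0,"z":0,"hand":1}]' 40|grep -v rot
python3 -m inch '[{"ax":0,"ay":0,"az":0,"x":0,"y":0,"z":0,"hand":1},{"ax":0,"ay":0,"az":0,"x":0,"y":0,"z":0,"hand":1},{"ax":0,"ay":0,"az":0,"x":0,"y":0,"z":0,"hand":1}]'|grep -v rot
python3 go.py 466.6 -371 150 77.2
```

```text
time: 36.27
eef_pos: [0.5816, -0.1272, 0.0309]
contact_force: [-0.2, 0.2, 0.1]
opening: 0.999
time: 36.68
eef_pos: [0.5859, -0.128, 0.0365]
contact_force: [0.6, -0.3, 3.5]
opening: 0.697
time: 36.93
eef_pos: [0.5859, -0.128, 0.0365]
contact_force: [0.3, -0.4, 5.8]
opening: 0.7
t 36.93 p [ 585.9 -128.    36.5] jaw 76.8 tilt(tool y) [ 0.004 -0.002 -1.   ] open 0.700 F [ 0.3 -0.4  5.8] q [-0.38  0.37  1.89 -0.    0.88 -1.72]
goal [ 466.6 -371.   150. ] shift x y z (tool mm) [-263.9 -113.5   60.3] ay -0.0065 (alt 3.1351)
after turn: shift [-263.5 -113.5   62.1]
in tray_wood 110.8 188.0
```

```bash
python3 -m inch '[{"ax":0,"ay":0,"az":0,"x":0,"y":-12,"z":0,"hand":1},{"ax":0,"ay":0,"az":0,"x":0,"y":-27,"z":0,"hand":1},{"ax":0,"ay":0,"az":0,"x":0,"y":-33,"z":0,"hand":1},{"ax":0,"ay":0,"az":0,"x":0,"y":-33,"z":0,"hand":1},{"ax":0,"ay":0,"az":0,"x":-16,"y":-15,"z":3.5,"hand":1}]'|grep -v rot
python3 -m inch '[{"ax":0,"ay":0,"az":0,"x":-33,"y":0,"z":7.4,"hand":1},{"ax":0,"ay":0,"az":0,"x":-33,"y":0,"z":7.4,"hand":1},{"ax":0,"ay":0,"az":0,"x":-33,"y":0,"z":7.4,"hand":1},{"ax":0,"ay":0,"az":0,"x":-33,"y":0,"z":7.4,"hand":1},{"ax":0,"ay":0,"az":0,"x":-33,"y":0,"z":7.4,"hand":1}]'|grep -v rot
python3 -m inch '[{"ax":0,"ay":0,"az":0,"x":-33,"y":0,"z":7.4,"hand":1},{"ax":0,"ay":0,"az":0,"x":-33,"y":0,"z":7.4,"hand":1},{"ax":0,"ay":0,"az":0,"x":-17,"y":0,"z":3.8,"hand":1},{"ax":0,"ay":0,"az":0,"x":0,"y":0,"z":0,"hand":1},{"ax":0,"ay":0,"az":0,"x":0,"y":0,"z":0,"hand":1}]'|grep -v rot
python3 -m inch '[{"ax":0,"ay":0,"az":0,"x":0,"y":0,"z":0,"hand":1},{"ax":0,"ay":0,"az":0,"x":0,"y":0,"z":0,"hand":1}]'|grep -v rot
python3 go.py 468.2 -371.4 44.5 77
python3 - <<'E'
from h import *
s=cam("scene");q,f=fit([s],"blue",[466,-371,np.radians(77)],get_state()["eef_pos"][2]*1e3-36.5);print(q[:2].round(1),np.degrees(q[2]),f)
E
```

```text
time: 37.35
eef_pos: [0.5794, -0.1411, 0.1594]
contact_force: [1.4, -0.6, -1.1]
opening: 0.695
time: 37.77
eef_pos: [0.5022, -0.295, 0.1543]
contact_force: [0.8, 0.4, -1.9]
opening: 0.704
time: 38.18
eef_pos: [0.4657, -0.3711, 0.1541]
contact_force: [0.3, -0.1, -2.3]
opening: 0.7
time: 38.35
eef_pos: [0.4669, -0.3696, 0.1541]
contact_force: [-0.6, -0.5, -1.1]
opening: 0.694
t 38.35 p [ 466.9 -369.6  154.1] jaw 76.9 tilt(tool y) [-0.     0.001 -1.   ] open 0.694 F [-0.6 -0.5 -1.1] q [-0.84  0.2   1.85  0.    1.09 -2.18]
goal [ 468.2 -371.4   44.5] shift x y z (tool mm) [ -1.6 109.6  -1.7] ay -0.0017 (alt 3.1399)
after turn: shift [ -1.6 109.6  -1.7]
in tray_wood -26.0 -44.0
[ 467.3 -371.9] 92.8196474036346 0.14986505794570568
```

```bash
python3 -m inch '[{"ax":0,"ay":0,"az":0,"x":-1.6,"y":14,"z":-1.5,"hand":1},{"ax":0,"ay":0,"az":0,"x":0,"y":30,"z":0,"hand":1},{"ax":0,"ay":0,"az":0,"x":0,"y":30,"z":0,"hand":1},{"ax":0,"ay":0,"az":0,"x":0,"y":20,"z":0,"hand":1},{"ax":0,"ay":0,"az":0,"x":0,"y":8,"z":0,"hand":1}]'|grep -v rot
python3 -m inch '[{"ax":0,"ay":0,"az":0,"x":0,"y":0,"z":0,"hand":1},{"ax":0,"ay":0,"az":0,"x":0,"y":0,"z":0,"hand":1},{"ax":0,"ay":0,"az":0,"x":0,"y":0,"z":0,"hand":1},{"ax":0,"ay":0,"az":0,"x":0,"y":0,"z":0,"hand":1},{"ax":0,"ay":0,"az":0,"x":0,"y":0,"z":0,"hand":1}]'|grep -v rot
python3 go.py 468.2 -371.4 44.5 77
```

```text
time: 38.82
eef_pos: [0.4659, -0.3698, 0.0473]
contact_force: [-0.2, -0.3, -2.1]
opening: 0.697
time: 39.23
eef_pos: [0.4686, -0.3738, 0.0543]
contact_force: [-1.5, 0.2, -1.1]
opening: 0.696
t 39.23 p [ 468.6 -373.8   54.3] jaw 76.8 tilt(tool y) [ 0.002 -0.003 -1.   ] open 0.696 F [-1.5  0.2 -1.1] q [-0.84  0.34  1.88  0.    0.91 -2.18]
goal [ 468.2 -371.4   44.5] shift x y z (tool mm) [2.3 9.8 1. ] ay -0.0030 (alt 3.1386)
after turn: shift [2.3 9.8 1. ]
in tray_wood -24.6 -48.3
```

```bash
python3 -m inch '[{"ax":0,"ay":0,"az":0,"x":1.5,"y":3,"z":0.3,"hand":1},{"ax":0,"ay":0,"az":0,"x":0,"y":3,"z":0,"hand":1},{"ax":0,"ay":0,"az":0,"x":0,"y":2,"z":0,"hand":1},{"ax":0,"ay":0,"az":0,"x":0,"y":0,"z":0,"hand":1},{"ax":0,"ay":0,"az":0,"x":0,"y":0,"z":0,"hand":1}]'|grep -v rot
python3 go.py 468.2 -371.4 44.5 77
```

```text
time: 39.65
eef_pos: [0.4678, -0.3714, 0.0446]
contact_force: [-1.0, 0.3, 1.2]
opening: 0.696
t 39.65 p [ 467.8 -371.4   44.6] jaw 76.8 tilt(tool y) [ 0.  0. -1.] open 0.696 F [-1.   0.3  1.2] q [-0.84  0.35  1.89  0.    0.9  -2.18]
goal [ 468.2 -371.4   44.5] shift x y z (tool mm) [ 0.1  0.1 -0.4] ay -0.0031 (alt 3.1385)
after turn: shift [ 0.1  0.1 -0.4]
in tray_wood -25.2 -45.8
```

Contact exactly on target. Release, lift, and move away to a clear spot.

```bash
python3 -m inch '[{"ax":0,"ay":0,"az":0,"x":0,"y":0,"z":0,"hand":0},{"ax":0,"ay":0,"az":0,"x":0,"y":0,"z":0,"hand":-0.6},{"ax":0,"ay":0,"az":0,"x":0,"y":0,"z":0,"hand":-1},{"ax":0,"ay":0,"az":0,"x":0,"y":0,"z":0,"hand":-1},{"ax":0,"ay":0,"az":0,"x":0,"y":-8,"z":0,"hand":-1}]'|grep -v rot
python3 -m inch '[{"ax":0,"ay":0,"az":0,"x":0,"y":-25,"z":0,"hand":-1},{"ax":0,"ay":0,"az":0,"x":0,"y":-35,"z":0,"hand":-1},{"ax":0,"ay":0,"az":0,"x":0,"y":-38,"z":0,"hand":-1},{"ax":0,"ay":0,"az":0,"x":0,"y":-38,"z":0,"hand":-1},{"ax":0,"ay":0,"az":0,"x":0,"y":-38,"z":0,"hand":-1}]'|grep -v rot
for i in 1 2; do python3 -m inch '[{"ax":0,"ay":0,"az":0,"x":38,"y":0,"z":0,"hand":-1},{"ax":0,"ay":0,"az":0,"x":38,"y":0,"z":0,"hand":-1},{"ax":0,"ay":0,"az":0,"x":38,"y":0,"z":0,"hand":-1},{"ax":0,"ay":0,"az":0,"x":38,"y":0,"z":0,"hand":-1},{"ax":0,"ay":0,"az":0,"x":38,"y":0,"z":0,"hand":-1}]'|grep eef; done
python3 -m inch '[{"ax":0,"ay":0,"az":0,"x":0,"y":0,"z":0,"hand":-1},{"ax":0,"ay":0,"az":0,"x":0,"y":0,"z":0,"hand":-1},{"ax":0,"ay":0,"az":0,"x":0,"y":0,"z":0,"hand":-1}]'|grep eef
python3 chk.py coffee,tray_wood,54.5,68 blue,tray_wood,-25,-45,8,1.27
python3 - <<'E'
import cv2,numpy as np
a=cv2.imread("pics/now_top.png");b=cv2.imread("pics/now_scene.png")
cv2.imwrite("pics/c8.png",np.hstack([cv2.resize(a[205:335,400:550],(400,347),interpolation=2),cv2.resize(b[150:260,105:245],(400,347),interpolation=2)]))
E
```

```text
time: 40.07
eef_pos: [0.4669, -0.3705, 0.051]
contact_force: [-0.2, 0.3, -1.1]
opening: 1.001
time: 40.48
eef_pos: [0.4676, -0.3712, 0.2288]
contact_force: [0.7, -0.4, 0.2]
opening: 1.0
eef_pos: [0.5112, -0.1848, 0.2273]
eef_pos: [0.5545, 0.0005, 0.2274]
eef_pos: [0.5544, -0.0015, 0.2268]
coffee in tray_wood [53.8 70.4] yaw 1.1 cost 0.110
coffee in tray_wood [41.9 64.2] yaw 5.5 cost 0.140
coffee in tray_wood [53.8 69.1] yaw 4.0 cost 0.291
blue in tray_wood [-24.8 -45.6] yaw 74.3 cost 0.060
blue in tray_wood [-27.3 -46.1] yaw 73.1 cost 0.057
blue in tray_wood [-25.6 -45.8] yaw 73.9 cost 0.139
```

View pics/c8.png

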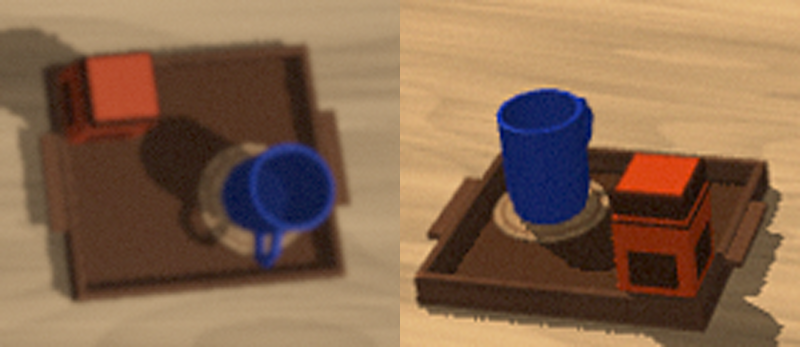

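Run:
```python
from h import *
def draw2(c,im,x0,y0,s,tray,yaw0):
    X,Y,th=tray;k=np.radians(th)
    R=np.array([[np.cos(k),-np.sin(k)],[np.sin(k),np.cos(k)]])
    for z,col in((20,(0,255,255)),):
        P=[(82.5,95),(82.5,-40),(82.5,95),(-20,95)]
        w=[[*(R@p+[X,Y]),z] for p in P]; u=((proj(c,w)-[x0,y0]+.5)*s).astype(int)
        cv2.line(im,tuple(map(int,u[0])),tuple(map(int,u[1])),col,1);cv2.line(im,tuple(map(int,u[2])),tuple(map(int,u[3])),col,1)
t=cam("top");out=[]
M_=[(90,205,(488.9,330.3,-3.4)),(408,205,(488.6,-324.2,4.3))]
for x0,y0,tr in M_:
    im=cv2.resize(t["img"][y0:y0+72,x0:x0+72,::-1],None,fx=5.5,fy=5.5,interpolation=2);im=cv2.convertScaleAbs(im,alpha=1.7)
    draw2(t,im,x0,y0,5.5,tr,0);out.append(im)
cv2.imwrite("pics/c9.png",np.hstack(out))
cv2.imwrite("pics/s9.png",cam("scene")["img"][:,:,::-1])
```

```text
(no output)
```

View pics/c9.png

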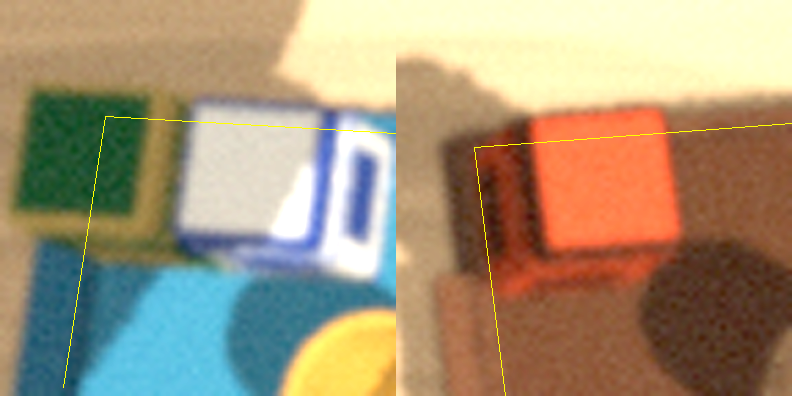

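View pics/s9.png

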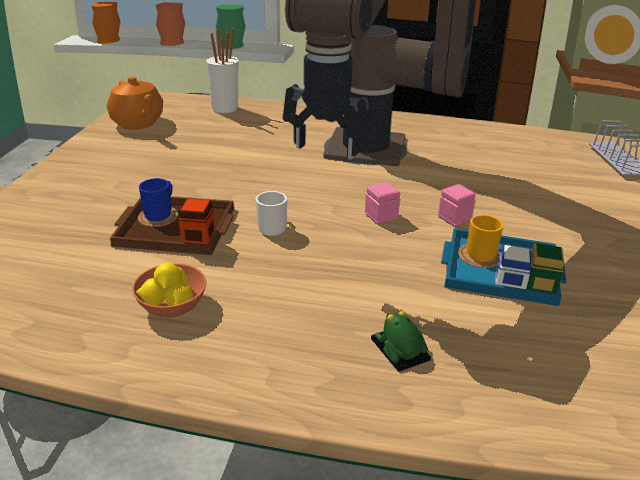

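In the enlarged crop, the coffee tin's left face meets the rim line at about (482,200). The tea and sugar tins touch each other at about (178,180). In the full view, the white mug (271,213), frog (402,340), bowl (170,290) and both pink tins haven't moved.

```bash
python3 -c "
from plant import *
print(get_state()['time'],get_state()['contact_force']);print(sign_off())"
```

```text
41.7667 [-0.44432598 -0.3170403   0.73435408]
the job is handed in; nothing more can be done
None
```

Both trays are made up and the job is handed in, at about 42 s of the 112 s allowed.

**What I did:**
- **Blue tray:** I pushed the tea tin into the far corner, then slid the sugar tin along the long rim against it. The yellow mug went onto the coaster.
- **Wooden tray:** I pushed the coffee tin into the same corner, then stood the blue mug on the coaster.

**Last checks:**
- **Tins:** The sugar tin stopped firmly at y 14.1 mm (14 expected), against both the rim and the tea tin. The coffee tin stopped against both rims at about x 54.3, y 68 mm. A good top-camera view put the tea tin at (55.8, 66.9), against a home of (55.5, 68), before the sugar tin was packed against it.
- **Mugs:** Both stand upright, the blue one within about 1 mm of the coaster's centre and the yellow one within about 2–3 mm.
- **Left alone:** The white mug, frog, bowl and pink tins look unmoved in the last picture.

**What disagreed or went less well:**
- **Tea tin drop:** I had lifted the tea tin about 3–4 mm off the tray floor when I opened the gripper, so it dropped that far. It landed upright in the corner.
- **Scene-camera fits:** For the tins in the trays, these differed from the top camera by up to about 16 mm (dark colours, hidden parts). Some later top fits were poor too, where the arm blocked the view. For the tins I relied on the contact forces and the enlarged pictures.

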